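Gauge the sloping guide tube and hold the gauge tip level under the magnifier

TASK

Take the long gauge rod (the one whose steel measuring end is longer, not the short one beside it) from its rest and push it into the sloping guide tube until its collar stops against the tube's mouth, then draw it right out again. Bring its tip under the middle of the bench magnifier's lens, about halfway between lens and foot, with the rod level and clear of the magnifier, and finish while still holding it there. Leave the short gauge in the rest and do not disturb the loose things lying about.

Things in the scene. Friction and masses are not known exactly. Their poses are not given: they have to be found in the camera images.
- gauge_long: Long gauge rod, loose, 0.08 to 0.17 kg, lying level in one place of the rest. Origin: centre of the black square handle (16 x 16 x 75 mm), on the axis; x along the rod to the tip, z up. Along x in mm: handle to 37.5, square 11 mm neck to 57.5, round collar 26 mm across to 63.5, round measuring end 10 mm across to the tip at 133.5 (chamfered). Behind: 11 mm square tail to -59.5.
- gauge_short: Short gauge rod in the other place of the rest: the same handle, collar and diameters and the same axes, but the measuring end is only 30 mm long (tip at 93.5 mm). To be left there.
- gauge_long_tip (a point): Point: tip of the long gauge's measuring end, on its axis.
- gauge_long_collar (a point): Point: centre of the face of the long gauge's collar that looks to the tip, on its axis; it meets the tube's mouth when the gauge is fully in.
- rest: Fixed rest, 116 x 150 mm, 60 mm high: two grey upright slotted plates on an 8 mm foot. Origin: centre of the underside, z up. Rods lie along its x (tips to +x) at y = +42 and -42 mm, axis 51.5 mm above the worktop. The plates (8 mm thick, at x = +-47.5 mm) carry neck and tail in slots 13 mm wide, 14 mm deep, open at the top; the handle between them is free all round.
- guide_tube: Fixed steel guide tube, 30 mm outside (clamp bands 35 mm), round bore 14 mm, 80 mm deep, closed at the bottom. Origin: centre of the mouth, 80 mm above the worktop; z along the bore and out of the mouth, rising 30 degrees from level, so a rod goes in along -z, 30 degrees downward. It stands on a foot plate 120 x 76 mm, 10 mm thick.
- magnifier: Fixed bench magnifier: round grey foot 100 mm across, 10 mm thick; a post 12 mm thick, 66 mm from the centre on its +x side (away from the robot); a level round lens, 75 mm across its rim, 9 mm thick, above the middle of the foot, centre 190 mm above the worktop. Origin: centre of the foot's underside, z up.
- reading_point (a point): Point in the air on the lens axis, 100 mm above the worktop, halfway between foot and lens: where the gauge tip is to be held.
- side_cutter: Bystander: side cutters with red handles, 125 x 44 x 12 mm, loose. Origin: centre of the underside.
- tweezers: Bystander: steel tweezers, 124 x 14 x 8 mm, loose. Origin: centre of the underside.
- pen_black: Bystander: pen, 135 x 13 x 12 mm, loose. Origin: centre of the underside.
- hex_keys: Bystander: hex key set in a red holder, 67 x 42 x 9 mm, loose. Origin: centre of the underside.
- relay_1: Bystander: black relay, 35 x 28 x 22 mm, loose. Origin: centre of the underside.

How it is judged:
By the outcome, as a careful person would: the job done as asked, in the order asked, and still so for the second after the job is handed in, while the arm keeps its last pose, push and grip.
It also fails if it takes over 51 s, if anything falls off the work surface, if the arm or the gripper's body presses on something with over 40 N, if the wrist force passes 120 N, or if a joint passes its speed limit or range.

ROBOT

A 7-joint arm with a two-finger parallel gripper is mounted at the origin on a cart in front of the work surface, level with it; the furniture and walls round the work are solid. World frame = base frame: x ahead of the robot, y to its left, z up, the work surface at z = 0. Lengths are in m, angles in rad, forces in N, time in s.
With the tool pointing down it reaches from about 0.4 to 0.85 m from the base axis. Payload 4.5 kg.
Tool frame: the origin (TCP) lies midway between the tips of the shut fingers; the grasp point (between the pads) lies 19 mm behind it; z points along the fingers, x is the direction in which the jaws open and shut, and the axes are right-handed (so a half turn about z gives the same grasp; the last joint's range is limited). The gripper opens to 88 mm and grips with 3 to 60 N. Pads are 18 mm wide; open, the fingers measure 123 mm over their backs; the gripper's body (75 mm by 187 mm) begins 45 mm behind the grasp point.
Start: joints at [-1.08, 0.689, -0.195, 1.565, 0.157, 0.902, -0.215], TCP at [0.276, 0.561, 0.219] pointing down, gripper open.
Joint ranges: [-3.01, 3.01], [-0.46, 2.08], [-1.47, 1.51], [0.13, 2.56], [-1, 4.14], [0.04, 2.09], [-2.66, 2.66]. Speed limits (rad/s): [2.57, 2.57, 3.14, 3.14, 3.14, 3.14, 3.14].

INTERFACE

Orientations are given as a unit quaternion [x, y, z, w].
In Python, from plant import r gives the robot as it stands. The module is installed in compiled form; this text tells all that it offers.
- The arm moves only by the tool play_rows, never from a script. Its argument "increments" is a list of rows, each a list of 7 numbers: the opening, from 0 (shut) to 1 (fully open), then the shift along the tool's x, y, z in mm, then the turn, a rotation vector about the tool's x, y, z in rad. In form: [[hand, dx, dy, dz, wx, wy, wz], ...]. A call has exactly 8 rows; each row shifts and turns the pose as measured when the row begins, along the tool's axes as they then stand; what a row does not reach is not made up. A row lasts 1/8 s, in which the tool goes at most 62.5 mm and 10.7 degrees, less where a joint would pass 70% of its speed; a pose out of reach is approached as far as the arm can. A call is refused whole if a number of a shift passes 62.5 or a number of a turn 0.188, either way. A call with a gripper value outside its range is refused whole. The fingers move at their own pace and stop on an object; "grip_force" is the grip in N (left out, the last holds). Time passes only in rows, so rows that do not move let the fingers close, or fill a call up. It gives the time, the measured TCP pose, the force and the opening at its end, in the units of the state.
- r.get_state(): the state, without advancing time (a new reading comes with each control period).
- r.snapshot(name): name is "side" or "top"; returns the picture (384x512x3 uint8, red, green, blue); there is no depth.
- r.get_calibration(name): a dict with "fx", "fy", "cx", "cy" (pixels), "R" (3x3) and "t" (3): a world point X has camera coordinates R X + t. Camera axes: x right, y down, z forward; pixel columns grow to the right and rows downward; lengths in m; the calibration is good to about 2 mm. A picture is of the moment at which its call begins. get_calibration takes no time and is no camera call.
- r.finish_job(): hands the job in, once; it reports no verdict.
The state is a dict: "clock": time; "q": joint angles; "qd": joint speeds; "joint_torque": joint torques, N m; "tool_pos": TCP position; "eef_rot": TCP orientation; "contact_force": force on the tool from outside, world axes, zero at the start; "moment": the same for the moment, N m; "opening": opening from 0.0 (shut) to 1.0 (fully open).
Only numpy, scipy, OpenCV 4.12 (cv2) and the standard library are available. Lean on these libraries where they do the work, as an engineer would, in place of code of your own. Each camera call takes 0.05 s, during which the arm holds its last target.

## Working session

There is one attempt and no reset: what is moved stays moved. The work goes in short steps, Python scripts to look and compute and a tool call to move; the robot and the scene stay as the last step left them, time stands still between calls to the robot, and variables do not carry over. Pictures are saved under pics/ and viewed, and the job is handed in when it is done.

Besides the shell and the picture viewer there is one more tool, called after ">>>" as name([rows], argument=value, ...), one row to a line, values as JSON. play_rows: Moves the arm, as the interface text tells. Its arguments: {"type":"object","properties":{"increments":{"type":"array"},"grip_force":{"type":"number"}},"required":["increments"]}

```bash
mkdir -p pics; python3 - <<'E'
from plant import r
import cv2,json,numpy as np
for n in ("side","top"):
    im=r.snapshot(n); cv2.imwrite(f"pics/{n}0.png",im[:,:,::-1])
    c=r.get_calibration(n); print(n,{k:np.round(v,4).tolist() for k,v in c.items()})
    R=np.array(c["R"]);print("cam",-R.T@np.array(c["t"]))
s=r.get_state();print({k:np.round(v,3).tolist() for k,v in s.items()})
E
```

```text
side {'fx': 487.6182, 'fy': 487.6182, 'cx': 258.6595, 'cy': 193.2192, 'R': [[0.8822, -0.4709, -0.0033], [-0.257, -0.4754, -0.8414], [0.3947, 0.7431, -0.5404]], 't': [-0.4031, 0.2551, 1.3332]}
cam [-0.10508515 -1.05929256  0.93376377]
top {'fx': 443.1577, 'fy': 443.1577, 'cx': 254.8189, 'cy': 187.2176, 'R': [[0.0282, -0.9993, 0.0238], [-0.983, -0.032, -0.1806], [0.1812, -0.0183, -0.9833]], 't': [0.0404, 0.5353, 1.1968]}
cam [0.30824144 0.07937247 1.2724814 ]
{'clock': 0.1, 'q': [-1.08, 0.69, -0.195, 1.566, 0.157, 0.903, -0.215], 'qd': [-0.001, -0.002, -0.001, -0.003, -0.0, 0.001, -0.0], 'joint_torque': [-0.003, -52.85, -1.272, -15.384, -0.053, 0.002, 0.0], 'tool_pos': [0.275, 0.56, 0.218], 'eef_rot': [0.849, 0.529, -0.001, 0.0], 'contact_force': [-0.361, 0.115, 0.52], 'moment': [0.023, 0.049, -0.033], 'opening': 0.996}
```

```bash
ls pics
```

```text
side0.png
top0.png
```

View pics/side0.png

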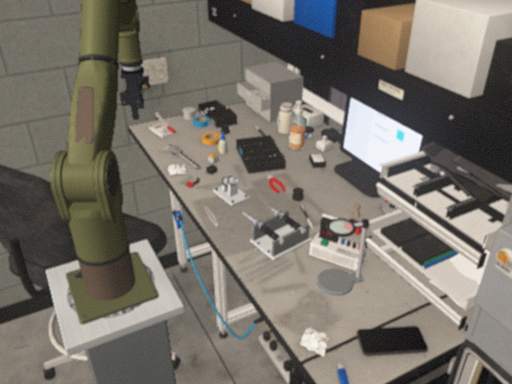

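View pics/top0.png

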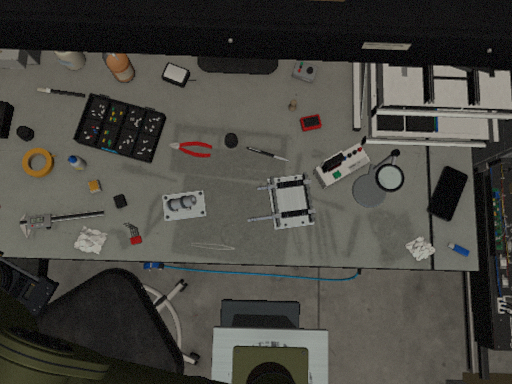

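```bash
cat > h.py <<'E'
import cv2,numpy as np
from plant import r
def crop(src,dst,x0,y0,w,h,s):
    im=cv2.imread(src)[y0:y0+h,x0:x0+w]
    im=cv2.resize(im,None,fx=s,fy=s,interpolation=cv2.INTER_CUBIC)
    st=10
    for x in range((x0+st-1)//st*st,x0+w,st):
        cv2.line(im,((x-x0)*s,0),((x-x0)*s,5),(0,255,255),1)
        if x%20==0: cv2.putText(im,str(x),((x-x0)*s-10,16),0,.4,(0,255,255),1)
    for y in range((y0+st-1)//st*st,y0+h,st):
        cv2.line(im,(0,(y-y0)*s),(5,(y-y0)*s),(0,255,255),1)
        if y%20==0: cv2.putText(im,str(y),(6,(y-y0)*s+4),0,.4,(0,255,255),1)
    cv2.imwrite(dst,im)
C={n:r.get_calibration(n) for n in("side","top")}
def proj(n,X):
    c=C[n];p=np.array(c["R"])@np.asarray(X,float)+np.array(c["t"])
    return np.array([c["fx"]*p[0]/p[2]+c["cx"],c["fy"]*p[1]/p[2]+c["cy"]])
def ray(n,u,v):
    c=C[n];R=np.array(c["R"]);o=-R.T@np.array(c["t"])
    d=R.T@np.array([(u-c["cx"])/c["fx"],(v-c["cy"])/c["fy"],1]);return o,d
def atz(n,u,v,z):
    o,d=ray(n,u,v);return o+d*(z-o[2])/d[2]
def tri(a,b):
    (o1,d1),(o2,d2)=ray("top",*a),ray("side",*b)
    t=np.linalg.lstsq(np.c_[d1,-d2],o2-o1,rcond=None)[0]
    p,q=o1+t[0]*d1,o2+t[1]*d2
    return (p+q)/2,np.linalg.norm(p-q)
E
python3 - <<'E'
from h import *
crop("pics/top0.png","pics/t1.png",240,160,90,75,8)
crop("pics/top0.png","pics/t2.png",150,180,80,50,10)
crop("pics/top0.png","pics/t3.png",340,140,70,75,8)
crop("pics/side0.png","pics/s1.png",235,190,90,75,8)
crop("pics/side0.png","pics/s2.png",200,165,70,50,10)
crop("pics/side0.png","pics/s3.png",305,205,70,95,6)
E
```

```text
(no output)
```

View pics/t1.png

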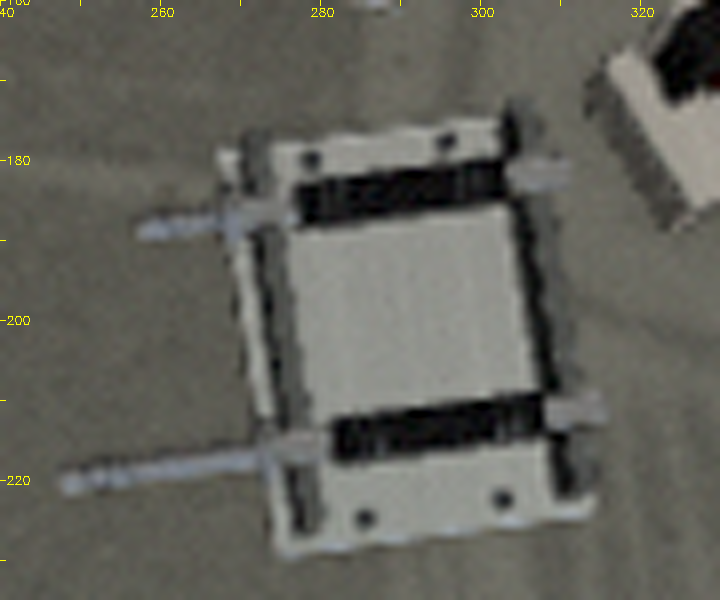

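View pics/t2.png

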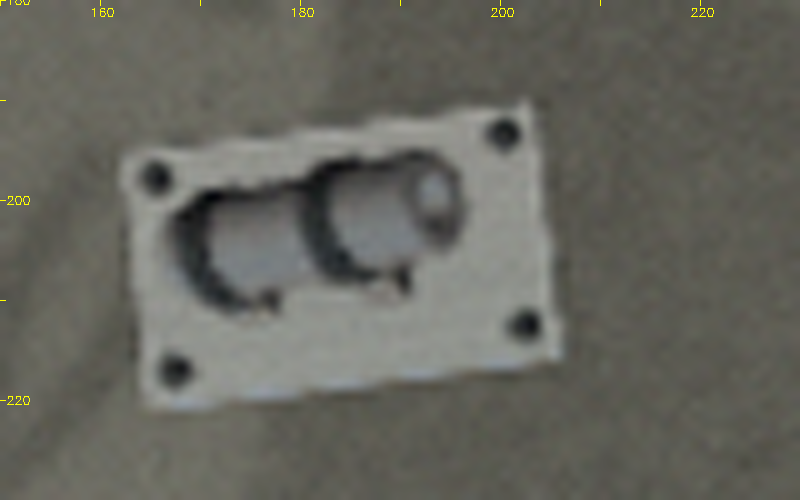

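View pics/t3.png

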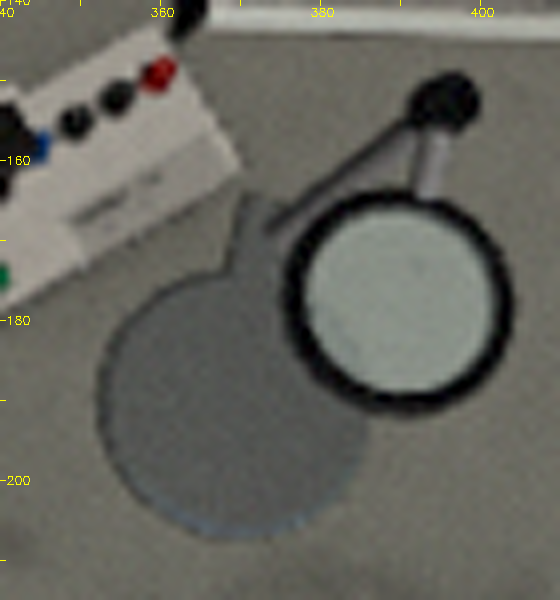

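View pics/s1.png

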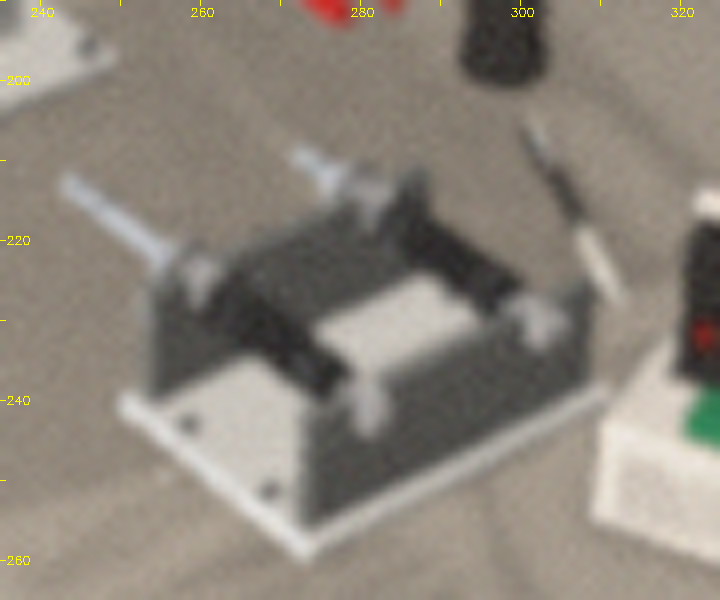

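View pics/s2.png

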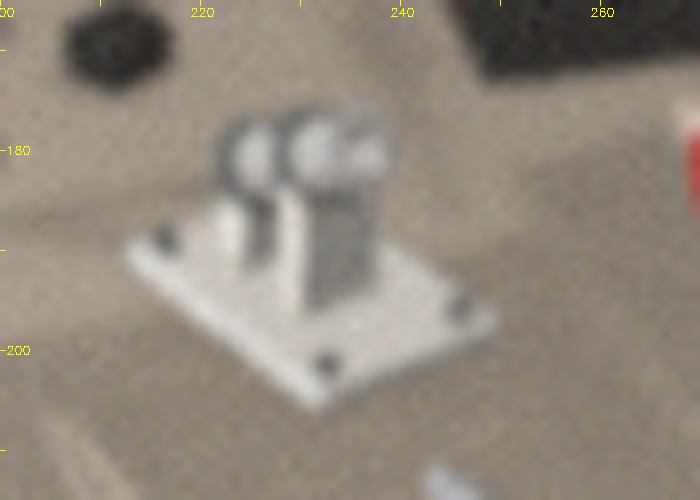

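View pics/s3.png

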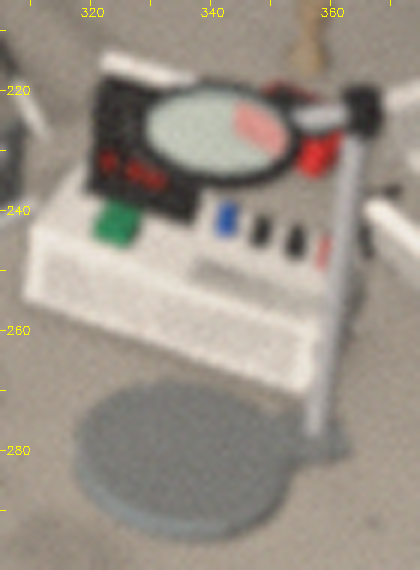

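```bash
cat > fit.py <<'E'
from h import *
from scipy.optimize import least_squares
def px(x0,y0,s,x,y): return np.array([x0+(x+.5)/s-.5,y0+(y+.5)/s-.5])
t1=lambda x,y:px(240,160,8,x,y); t2=lambda x,y:px(150,180,10,x,y); t3=lambda x,y:px(340,140,8,x,y)
s1=lambda x,y:px(235,190,8,x,y); s2=lambda x,y:px(200,165,10,x,y); s3=lambda x,y:px(305,205,6,x,y)
def rz(a): return np.array([[np.cos(a),-np.sin(a),0],[np.sin(a),np.cos(a),0],[0,0,1]])
m=1e-3
# rest
def fitrest():
    P=[("top",(58,75,8),0,t1(594,507)),]
    # corners: tips to +x ; rest -> (x,y)
    obs=[("top",(58,58+17,8),0,t1(283,553)),("top",(-58,75,8),0,t1(594,507)),("top",(58,-75,8),0,t1(220,152)),
    ("side",(-58,75,0),0,s1(305,558)),("side",(58,75,8),0,s1(122,400)),("side",(-58,-75,8),0,s1(606,388)),
    ("top",(133.5,42,51.5),1,t1(62,483)),("side",(133.5,42,51.5),1,s1(64,184)),
    ("top",(93.5,-42,51.5),2,t1(141,230)),("side",(93.5,-42,51.5),2,s1(296,152)),
    ("top",(37.5,42,59.5),1,t1(333,440)),("top",(-37.5,42,59.5),1,t1(546,414)),
    ("top",(37.5,-42,59.5),2,t1(297,207)),("top",(-37.5,-42,59.5),2,t1(506,183)),
    ("top",(-59.5,42,51.5),1,t1(606,411))]
    obs[0]=("top",(58,75,8),0,t1(283,553))
    def f(p,full=False):
        out=[]
        for n,L,k,uv in obs:
            L=np.array(L)*m
            if k: L=L+[p[2+k],0,0]
            X=rz(p[2]*1)@L+[p[0],p[1],0]
            out.append(proj(n,X)-uv)
        return np.array(out).ravel()
    s=least_squares(f,[.5,0,1.5,0,0],loss='soft_l1'); print("rest",np.round(s.x,4),"rms",np.sqrt(np.mean(f(s.x)**2)));print(np.round(f(s.x).reshape(-1,2),1).tolist());return s.x
def fittube():
    obs=[("top",(-60,38,10),t2(535,103)),("top",(-60,-38,10),t2(562,357)),("top",(60,38,10),t2(122,152)),("top",(60,-38,10),t2(148,410)),
    ("side",(60,-38,10),s2(130,243)),("side",(-60,-38,0),s2(318,410)),("side",(-60,38,10),s2(497,318))]
    # plate frame x = insertion horizontal dir (world ~ +y), y to its left(-x world). 
    obs=[(n,(a,-b,c),uv) for n,(a,b,c),uv in obs]
    f=lambda p:np.array([proj(n,rz(p[2])@(np.array(L)*m)+[p[0],p[1],0])-uv for n,L,uv in obs]).ravel()
    s=least_squares(f,[.5,.3,1.5],loss='soft_l1'); print("tube plate",np.round(s.x,4),"rms",np.sqrt(np.mean(f(s.x)**2)));print(np.round(f(s.x).reshape(-1,2),1).tolist());return s.x
if __name__=="__main__":
    R=fitrest();T=fittube()
    for c in [(433,195),(438,202)]:
        M=atz("top",*t2(*c),.08); print("mouth top",M, "in plate frame",rz(T[2]).T@(M-[T[0],T[1],0]))
    M=atz("side",*s2(366,150),.08); print("mouth side",M, "in plate",rz(T[2]).T@(M-[T[0],T[1],0]))
    print("foot top",atz("top",*t3(235,403),.010),"lens",atz("top",*t3(398,300),.19))
    print("foot side",atz("side",*s3(184,453),.010),"lens side",atz("side",*s3(218,133),.19))
    for nm,cc in (("cutters",None),):pass
E
python3 fit.py
```

```text
rest [ 5.0470e-01 -4.7700e-02  1.7403e+00 -3.0000e-04 -2.0000e-04] rms 0.5955445575061453
[[-0.6, 0.6], [0.4, 0.7], [-0.4, -0.3], [0.0, 1.8], [-1.0, -0.1], [0.4, 1.2], [-0.6, -0.1], [0.1, 0.4], [-0.5, -0.0], [-0.2, 0.7], [0.0, 0.2], [0.2, -0.3], [-0.1, -0.4], [0.3, -1.0], [0.0, -0.6]]
tube plate [0.483  0.2585 1.7271] rms 0.48626908331004254
[[0.0, -0.5], [0.2, 0.1], [-0.3, -0.3], [-0.5, 0.0], [-0.4, 0.5], [-0.0, 1.3], [0.1, 0.6]]
mouth top [0.48987597 0.22444063 0.08      ] in plate frame [-0.03468837 -0.00153776  0.08      ]
mouth top [0.48799964 0.22298627 0.08      ] in plate frame [-0.03583288  0.00054212  0.08      ]
mouth side [0.49169221 0.22659057 0.08      ] in plate [-0.0328474  -0.00366657  0.08      ]
foot top [ 0.5436486  -0.27656973  0.01      ] lens [ 0.54465202 -0.27794773  0.19      ]
foot side [ 0.54674436 -0.27776988  0.01      ] lens side [ 0.54799371 -0.27560424  0.19      ]
```

```bash
cat >> h.py <<'E'
from scipy.spatial.transform import Rotation as Ro
def plan(pos,Rt,n):
    """n equal rows to pose"""
    s=r.get_state();p=np.array(s["tool_pos"]);R0=Ro.from_quat(s["eef_rot"])
    rv=(R0.inv()*Ro.from_matrix(Rt)).as_rotvec()
    d=(np.array(pos)-p)/n; print("total mm",np.round(1000*(np.array(pos)-p),1),"rot deg",np.round(np.degrees(rv),1),"per row rv",np.round(rv/n,4))
    for i in range(n):
        Ri=R0*Ro.from_rotvec(rv*i/n)
        print(np.round(1000*Ri.inv().apply(d),1).tolist())
def rodR(yaw,pitch=0):
    """tool R: rod dir = heading yaw, tip down by pitch; tool x horizontal at yaw-90deg ; tool z down"""
    d=np.array([np.cos(yaw)*np.cos(pitch),np.sin(yaw)*np.cos(pitch),-np.sin(pitch)])
    x=np.array([np.sin(yaw),-np.cos(yaw),0]); z=np.cross(x,-d) if np.cross(x,-d)[2]<0 else np.cross(x,d)
    y=np.cross(z,x);return np.c_[x,y,z]
E
python3 - <<'E'
from h import *
crop("pics/side0.png","pics/s4.png",90,40,80,90,6)
c=rodR(1.7403);print(c)
g=np.array([.5047,-.0477,0])+Ro.from_euler('z',1.7403).apply([-.008,.042,0]);print(g)
plan([g[0],g[1],.15],c,16)
print(proj("side",[.275,.56,.218]))
E
```

```text
[[ 0.98566862  0.16869316  0.        ]
 [ 0.16869316 -0.98566862  0.        ]
 [ 0.          0.         -1.        ]]
[ 0.46465146 -0.06267046  0.        ]
total mm [ 189.2 -623.1  -67.9] rot deg [ 0.   0.1 54.1] per row rv [0.0001 0.0001 0.059 ]
[-29.7, 27.8, 4.3]
[-28.0, 29.5, 4.3]
[-26.2, 31.1, 4.3]
[-24.4, 32.6, 4.3]
[-22.4, 34.0, 4.3]
[-20.4, 35.2, 4.3]
[-18.2, 36.4, 4.3]
[-16.1, 37.4, 4.3]
[-13.8, 38.3, 4.3]
[-11.6, 39.0, 4.3]
[-9.2, 39.6, 4.3]
[-6.9, 40.1, 4.3]
[-4.5, 40.4, 4.3]
[-2.1, 40.6, 4.3]
[0.3, 40.7, 4.2]
[2.7, 40.6, 4.2]
[139.59010847 118.88653247]
```

View pics/s4.png

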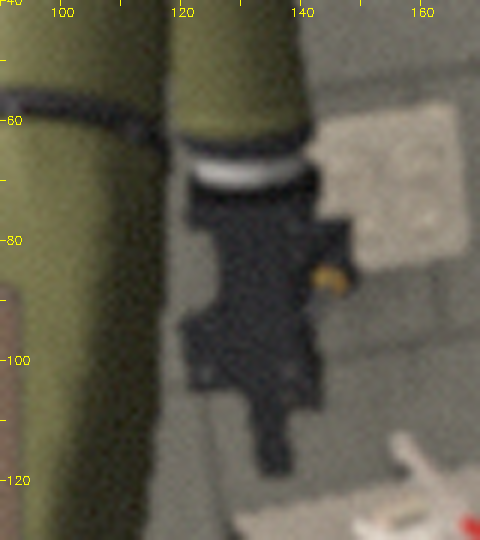

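>>> play_rows([
  [0.6,-30,28,4,0,0,0.059],
  [0.6,-28,29.5,4,0,0,0.059],
  [0.6,-26,31,4,0,0,0.059],
  [0.6,-24,32.5,4,0,0,0.059],
  [0.6,-22,34,4,0,0,0.059],
  [0.6,-20,35,4,0,0,0.059],
  [0.6,-18,36,4,0,0,0.059],
  [0.6,-16,37,4,0,0,0.059],
], grip_force=30)

```text
clock: 1.1
tool_pos: [0.3689, 0.2433, 0.1828]
eef_rot: [0.95, 0.311, -0.002, 0.0]
contact_force: [1.3, -1.1, 0.7]
opening: 0.599
```

```bash
cat >> h.py <<'E'
def st():
    s=r.get_state();print({k:np.round(s[k],3).tolist() for k in("clock","q","tool_pos","contact_force","moment","opening")});return s
E
cat > g.py <<'E'
from h import *
RY=1.7403
G=np.array([.5047,-.0477,0])+Ro.from_euler('z',RY).apply([-.008,.042,0])
E
python3 - <<'E'
from g import *
st();plan([G[0],G[1],.15],rodR(RY),8)
E
```

```text
{'clock': 1.1, 'q': [-0.623, 0.523, -0.096, 2.135, 0.099, 0.491, -0.161], 'tool_pos': [0.369, 0.243, 0.183], 'contact_force': [1.313, -1.06, 0.696], 'moment': [0.002, -0.013, 0.037], 'opening': 0.599}
total mm [  95.7 -306.   -32.8] rot deg [-0.   0.2 26.5] per row rv [-0.      0.0005  0.0579]
[-13.0, 37.9, 4.1]
[-10.7, 38.6, 4.1]
[-8.5, 39.2, 4.1]
[-6.2, 39.6, 4.1]
[-3.9, 39.9, 4.1]
[-1.6, 40.0, 4.1]
[0.7, 40.1, 4.1]
[3.0, 40.0, 4.1]
```

>>> play_rows([
  [0.6,-13,38,4,0,0,0.058],
  [0.6,-11,38.5,4,0,0,0.058],
  [0.6,-8.5,39,4,0,0,0.058],
  [0.6,-6,39.5,4,0,0,0.058],
  [0.6,-4,40,4,0,0,0.058],
  [0.6,-1.5,40,4,0,0,0.058],
  [0.6,0.5,40,4,0,0,0.058],
  [0.6,3,40,4,0,0,0.058],
])

```text
clock: 2.1
tool_pos: [0.4641, -0.0732, 0.149]
eef_rot: [0.997, 0.077, -0.002, 0.0]
contact_force: [0.2, 0.4, -0.0]
opening: 0.601
```

```bash
python3 - <<'E'
from g import *
st();plan([G[0],G[1],.075],rodR(RY),8)
E
```

```text
{'clock': 2.1, 'q': [0.091, 0.612, -0.052, 2.093, 0.073, 0.443, 0.136], 'tool_pos': [0.464, -0.073, 0.149], 'contact_force': [0.236, 0.39, -0.041], 'moment': [-0.043, 0.002, 0.073], 'opening': 0.601}
total mm [  0.5  10.6 -74. ] rot deg [ 0.   0.3 -0.9] per row rv [ 0.      0.0006 -0.0019]
[0.3, -1.3, 9.2]
[0.3, -1.3, 9.2]
[0.3, -1.3, 9.2]
[0.3, -1.3, 9.2]
[0.3, -1.3, 9.2]
[0.3, -1.3, 9.2]
[0.3, -1.3, 9.2]
[0.3, -1.3, 9.2]
```

>>> play_rows([
  [0.6,0,-4,12,0,0,-0.008],
  [0.6,0,-4,12,0,0,-0.008],
  [0.6,0,-2,12,0,0,0],
  [0.6,0,0,12,0,0,0],
  [0.6,0,0,12,0,0,0],
  [0.6,0,0,10,0,0,0],
  [0.6,0,0,4,0,0,0],
  [0.6,0,0,0,0,0,0],
])

```text
clock: 3.1
tool_pos: [0.4615, -0.0625, 0.0693]
eef_rot: [0.996, 0.086, -0.003, 0.0]
contact_force: [1.2, -0.7, -0.7]
opening: 0.599
```

```bash
python3 - <<'E'
from g import *
s=st();plan([G[0],G[1],.033],rodR(RY),4)
for n in("top","side"): cv2.imwrite(f"pics/{n}1.png",r.snapshot(n)[:,:,::-1])
u,v=proj("top",s["tool_pos"]);print(u,v)
crop("pics/top1.png","pics/t5.png",240,150,90,90,7)
crop("pics/side1.png","pics/s5.png",235,170,90,90,7)
print(proj("side",s["tool_pos"]))
E
```

```text
{'clock': 3.1, 'q': [0.052, 0.767, -0.028, 2.156, 0.092, 0.226, 0.114], 'tool_pos': [0.462, -0.063, 0.069], 'contact_force': [1.227, -0.664, -0.658], 'moment': [-0.034, 0.031, -0.003], 'opening': 0.599}
total mm [  3.1  -0.1 -36.3] rot deg [-0.   0.4  0.1] per row rv [-0.0001  0.0016  0.0006]
[0.8, 0.2, 9.1]
[0.8, 0.2, 9.1]
[0.8, 0.2, 9.1]
[0.8, 0.2, 9.1]
297.7479779338104 213.18126841169232
[270.0055196  229.96411186]
```

View pics/t5.png

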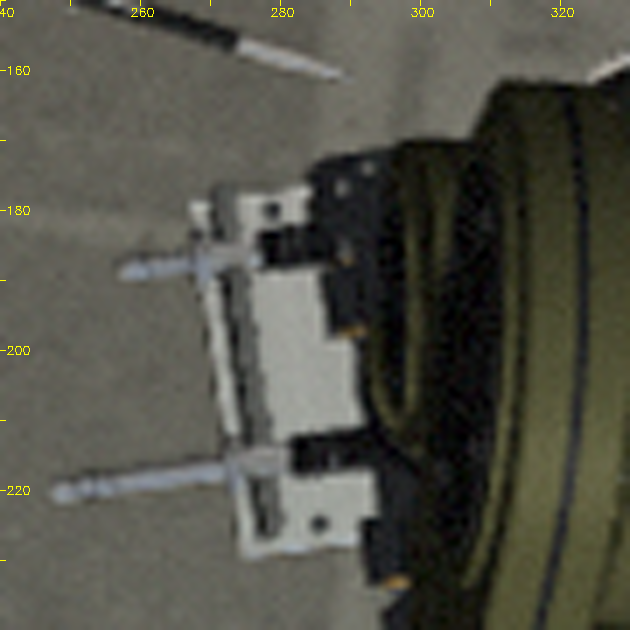

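View pics/s5.png

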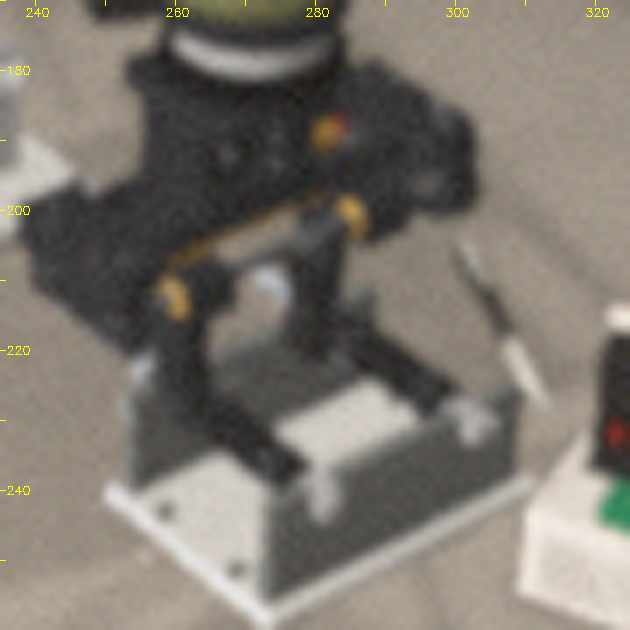

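```bash
python3 - <<'E'
from g import *
s=r.get_state();p=np.array(s["tool_pos"]);R=Ro.from_quat(s["eef_rot"]).as_matrix()
for k in(-.044,-.027,0,.027,.044): print(k,proj("side",p+R[:,0]*k), proj("side",p+R[:,0]*k-R[:,2]*.05))
print("handle", proj("side",[*G[:2],.0595]))
crop("pics/side1.png","pics/s6.png",252,195,45,45,16)
E
```

```text
-0.044 [258.25701012 235.45902939] [258.27388945 221.39922932]
-0.027 [262.87308642 233.26916945] [262.97908205 219.25624907]
0 [270.08754495 229.84664074] [270.33053904 215.90802754]
0.027 [277.16212478 226.49047028] [277.5367605  212.62595354]
0.044 [281.54654598 224.4105072 ] [282.00142412 210.59252222]
handle [270.92059253 232.35134172]
```

View pics/s6.png

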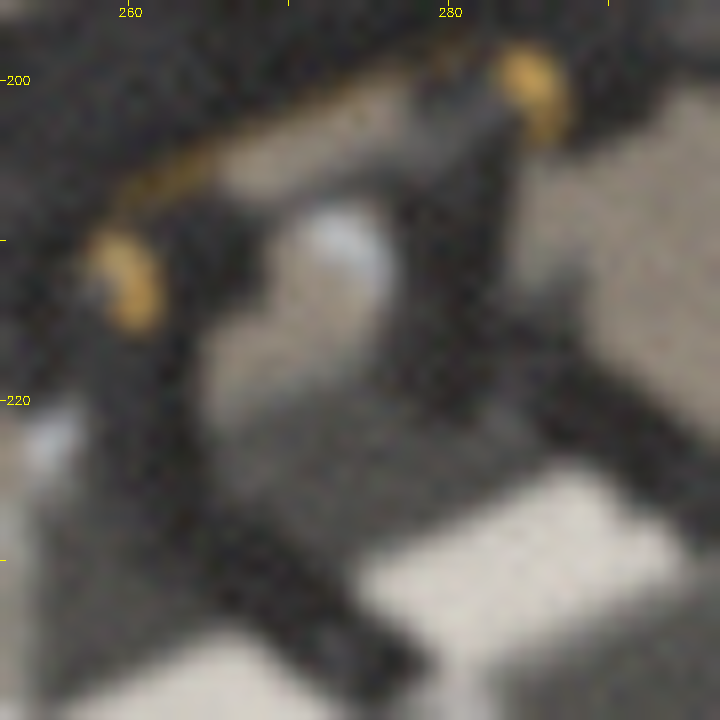

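>>> play_rows([
  [0.6,3,0,10,0,0,0],
  [0.6,0,0,10,0,0,0],
  [0.6,0,0,10,0,0,0],
  [0.6,0,0,3,0,0,0],
  [0.6,0,0,0,0,0,0],
  [0.3,0,0,0,0,0,0],
  [0.3,0,0,0,0,0,0],
  [0.3,0,0,0,0,0,0],
])

```text
clock: 4.2
tool_pos: [0.4654, -0.0623, 0.035]
eef_rot: [0.996, 0.086, -0.002, 0.0]
contact_force: [-0.1, 0.6, 0.2]
opening: 0.305
```

```bash
python3 - <<'E'
from g import *
s=st();plan([G[0],G[1],.0325],rodR(RY),1)
for n in("top","side"): cv2.imwrite(f"pics/{n}2.png",r.snapshot(n)[:,:,::-1])
crop("pics/side2.png","pics/s7.png",245,195,60,60,12)
E
```

```text
{'clock': 4.2, 'q': [0.045, 0.84, -0.018, 2.158, 0.096, 0.148, 0.109], 'tool_pos': [0.465, -0.062, 0.035], 'contact_force': [-0.056, 0.636, 0.168], 'moment': [-0.061, 0.038, -0.044], 'opening': 0.305}
total mm [-0.8 -0.4 -2.5] rot deg [0.  0.2 0.1] per row rv [0.0002 0.0041 0.0018]
[-0.8, 0.2, 2.5]
```

View pics/s7.png

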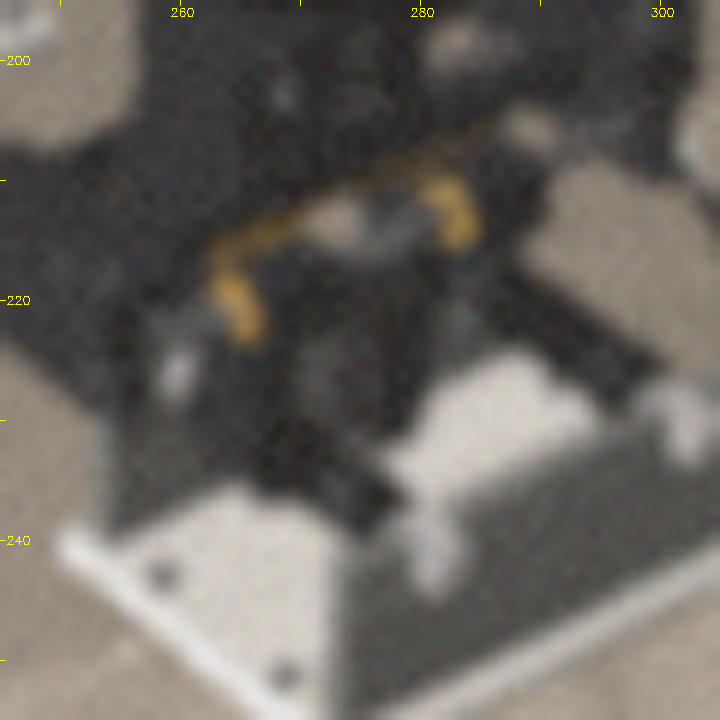

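>>> play_rows([
  [0.3,-0.5,0,2,0,0,0],
  [0,0,0,0,0,0,0],
  [0,0,0,0,0,0,0],
  [0,0,0,0,0,0,0],
  [0,0,0,0,0,0,0],
  [0,0,0,0,0,0,0],
  [0,0,0,0,0,0,0],
  [0,0,0,0,0,0,0],
], grip_force=45)

```text
clock: 5.3
tool_pos: [0.4652, -0.0624, 0.033]
eef_rot: [0.996, 0.085, -0.002, 0.0]
contact_force: [0.7, 0.5, 0.3]
opening: 0.173
```

```bash
python3 - <<'E'
from g import *
st()
E
```

```text
{'clock': 5.3, 'q': [0.045, 0.845, -0.017, 2.16, 0.097, 0.141, 0.109], 'tool_pos': [0.465, -0.062, 0.033], 'contact_force': [0.687, 0.479, 0.339], 'moment': [-0.07, -0.012, 0.002], 'opening': 0.173}
```

```bash
cat >> g.py <<'E'
TIP=np.array([0,-.1415,-.0185]); TY=1.7271; M=np.array([.4885,.2234,.080]); P=np.radians(30)
D=np.array([np.cos(TY)*np.cos(P),np.sin(TY)*np.cos(P),-np.sin(P)])
def toolfor(tip,R,T=TIP): return np.asarray(tip)-R@T
E
python3 - <<'E'
from g import *
R=rodR(TY,P);print(R)
for so in(.04,-.07): print(toolfor(M-D*so,R))
s=r.get_state();p=np.array(s["tool_pos"])
plan(p+[0,0,.085],rodR(RY),6)
plan(toolfor(M-D*.04,R)-[0,0,.0],R,8)
E
```

```text
[[ 0.98780943  0.13481245  0.07783401]
 [ 0.15566801 -0.85546806 -0.49390472]
 [ 0.          0.5        -0.8660254 ]]
[0.51440839 0.05899531 0.15472853]
[0.49957902 0.1530968  0.09972853]
total mm [ 0.  0. 85.] rot deg [0.  0.2 0.1] per row rv [0.0001 0.0006 0.0003]
[-0.0, 0.0, -14.2]
[-0.0, 0.0, -14.2]
[-0.0, 0.0, -14.2]
[-0.0, 0.0, -14.2]
[-0.0, 0.0, -14.2]
[-0.0, 0.0, -14.2]
total mm [ 49.2 121.4 121.8] rot deg [-30.   -0.    0.9] per row rv [-0.0654 -0.0001  0.0019]
[8.6, -13.9, -15.3]
[8.6, -12.9, -16.1]
[8.5, -11.8, -16.9]
[8.5, -10.7, -17.7]
[8.5, -9.5, -18.3]
[8.5, -8.3, -18.9]
[8.5, -7.1, -19.4]
[8.5, -5.8, -19.9]
```

>>> play_rows([
  [0,0,0,-4,0,0,0],
  [0,0,0,-8,0,0,0],
  [0,0,0,-12,0,0,0],
  [0,0,0,-14,0,0,0],
  [0,0,0,-14,0,0,0],
  [0,0,0,-14,0,0,0],
  [0,0,0,-12,0,0,0],
  [0,0,0,0,0,0,0],
])

```text
clock: 6.3
tool_pos: [0.4648, -0.0626, 0.118]
eef_rot: [0.996, 0.085, -0.001, 0.001]
contact_force: [0.4, 0.2, -1.5]
opening: 0.174
```

```bash
python3 - <<'E'
from g import *
st()
R=rodR(TY,P)
plan(toolfor(M-D*.04,R),R,8)
for n in("top","side"): cv2.imwrite(f"pics/{n}3.png",r.snapshot(n)[:,:,::-1])
crop("pics/side3.png","pics/s8.png",215,165,100,75,7)
E
```

```text
{'clock': 6.3, 'q': [0.062, 0.67, -0.044, 2.122, 0.084, 0.354, 0.12], 'tool_pos': [0.465, -0.063, 0.118], 'contact_force': [0.449, 0.246, -1.546], 'moment': [-0.026, 0.052, -0.011], 'opening': 0.174}
total mm [ 49.6 121.6  36.7] rot deg [-29.9  -0.1   0.9] per row rv [-0.0653 -0.0002  0.0019]
[8.7, -13.9, -4.6]
[8.7, -13.6, -5.5]
[8.6, -13.2, -6.4]
[8.6, -12.8, -7.3]
[8.6, -12.3, -8.1]
[8.6, -11.8, -8.9]
[8.5, -11.2, -9.6]
[8.5, -10.6, -10.3]
```

View pics/s8.png

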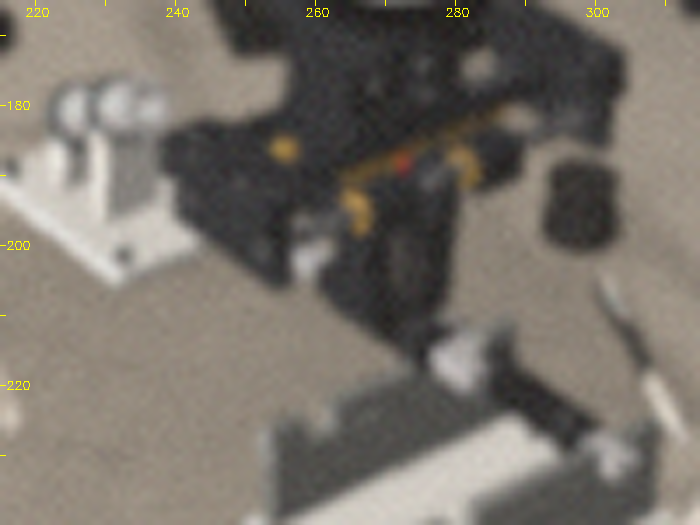

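>>> play_rows([
  [0,8.5,-13.5,-5,-0.065,0,0.002],
  [0,8.5,-13.5,-5.5,-0.065,0,0.002],
  [0,8.5,-13,-6.5,-0.065,0,0.002],
  [0,8.5,-12.5,-7.5,-0.065,0,0.002],
  [0,8.5,-12,-8,-0.065,0,0.002],
  [0,8.5,-11.5,-9,-0.065,0,0.002],
  [0,8.5,-10,-9.5,-0.065,0,0.002],
  [0,0,0,0,0,0,0],
])

```text
clock: 7.4
tool_pos: [0.5066, 0.0433, 0.1458]
eef_rot: [0.969, 0.077, 0.014, 0.233]
contact_force: [-0.1, -0.4, -0.4]
opening: 0.17
```

```bash
python3 - <<'E'
from g import *
s=st()
R=rodR(TY,P)
plan(toolfor(M-D*.04,R),R,1)
print("pred tip",np.array(s["tool_pos"])+Ro.from_quat(s["eef_rot"]).apply(TIP))
for n in("top","side"): cv2.imwrite(f"pics/{n}4.png",r.snapshot(n)[:,:,::-1])
crop("pics/side4.png","pics/s9.png",205,150,90,65,8)
crop("pics/top4.png","pics/t9.png",160,170,100,60,8)
E
```

```text
{'clock': 7.4, 'q': [-0.776, 0.801, 0.515, 1.989, 0.184, 0.547, -0.385], 'tool_pos': [0.507, 0.043, 0.146], 'contact_force': [-0.147, -0.382, -0.358], 'moment': [0.422, 0.095, 0.033], 'opening': 0.17}
total mm [ 7.8 15.7  9. ] rot deg [-3.   0.5  0.2] per row rv [-0.0522  0.0086  0.0036]
[10.1, -8.6, -14.6]
pred tip [0.4853164  0.17604809 0.09798696]
```

View pics/s9.png

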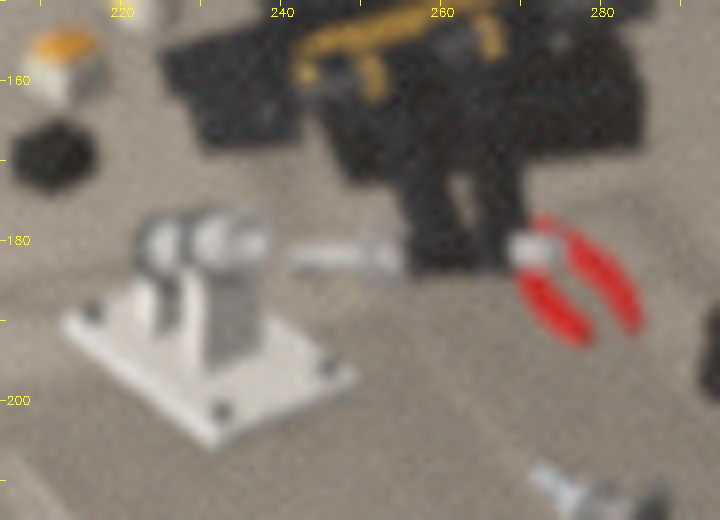

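View pics/t9.png

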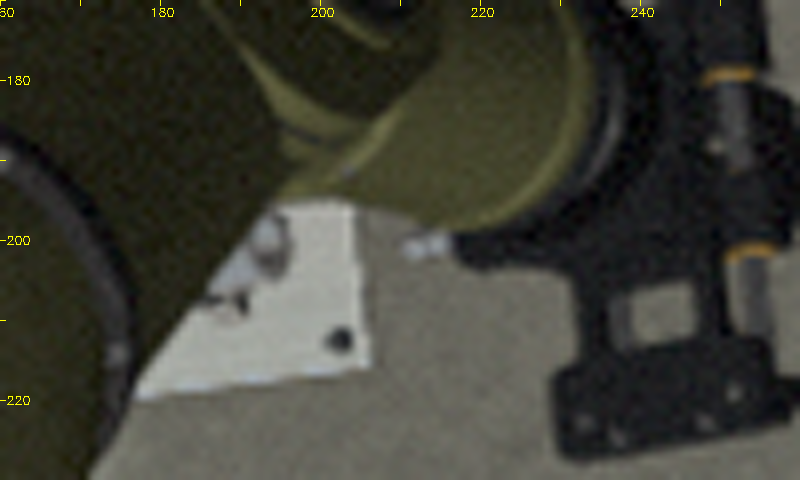

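```bash
cat > tip.py <<'E'
from g import *
def px(x0,y0,s,x,y): return np.array([x0+(x+.5)/s-.5,y0+(y+.5)/s-.5])
def rep(tt,ss):
    s=r.get_state();p=np.array(s["tool_pos"]);R=Ro.from_quat(s["eef_rot"])
    t=p+R.apply(TIP);print("pred",t,proj("top",t),proj("side",t),"meas",tt,ss)
    X,e=tri(tt,ss);print("tri",X,"gap",e,"diff mm",1000*(X-t))
    print("rod dir",-R.as_matrix()[:,1],"want",D)
E
python3 - <<'E'
from tip import *
rep(px(160,170,8,403,248),px(205,150,8,291,255))
s2=lambda x,y:px(200,165,10,x,y)
t2=lambda x,y:px(150,180,10,x,y)
print("mouth tri",tri(t2(436,200),s2(368,150)), proj("top",M)-t2(0,0),(proj("side",M)-s2(0,0)))
E
python3 - <<'E'
from h import *
crop("pics/side0.png","pics/s10.png",218,168,26,22,28)
crop("pics/top0.png","pics/t10.png",178,188,24,22,30)
crop("pics/top4.png","pics/t11.png",183,188,36,22,20)
E
```

```text
pred [0.4850436  0.17220392 0.09884895] [211.53372177 200.36372859] [241.40294297 182.6641122 ] meas [209.9375 200.5625] [240.9375 181.4375]
tri [0.48456949 0.1759782  0.101559  ] gap 0.0012868366531727942 diff mm [-0.47410181  3.77427717  2.71005282]
rod dir [-0.13654666  0.87997717 -0.45496724] want [-0.13481245  0.85546806 -0.5       ]
mouth tri (array([0.48932361, 0.22281598, 0.08247614]), np.float64(0.0024837366263779723)) [43.65707867 20.01299528] [36.16198101 15.66107473]
```

View pics/s10.png

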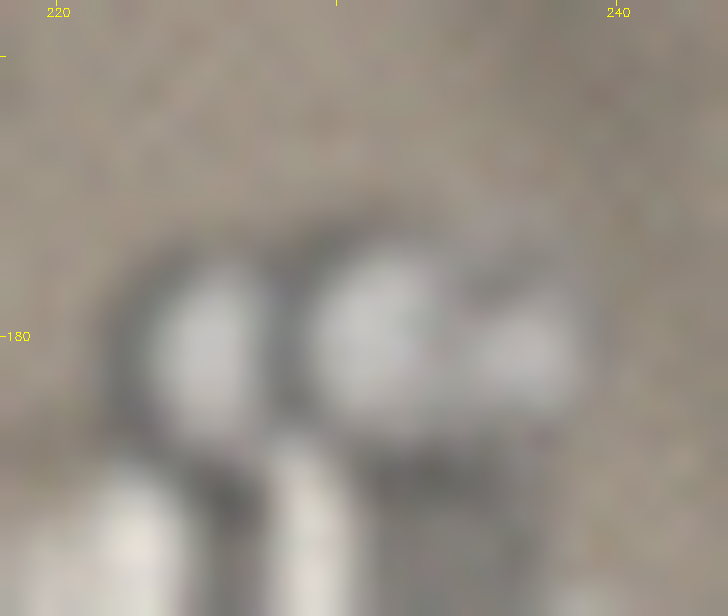

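View pics/t10.png

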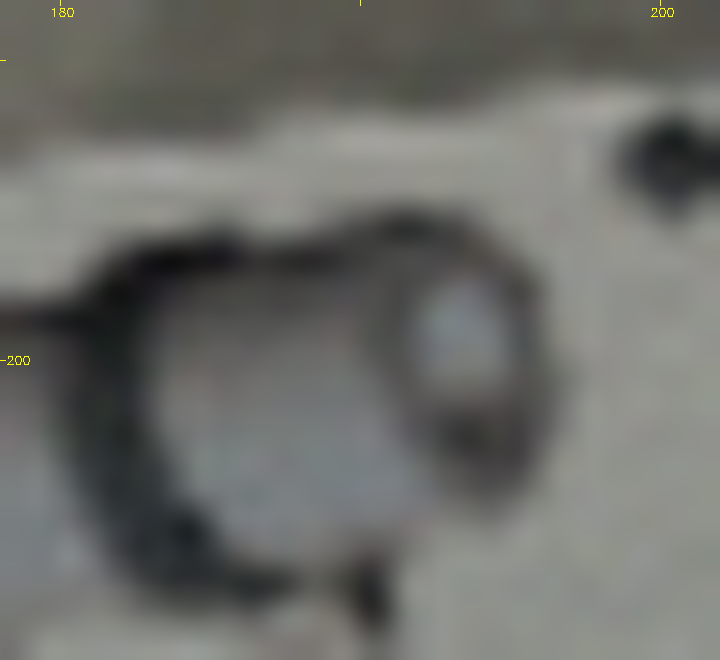

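View pics/t11.png

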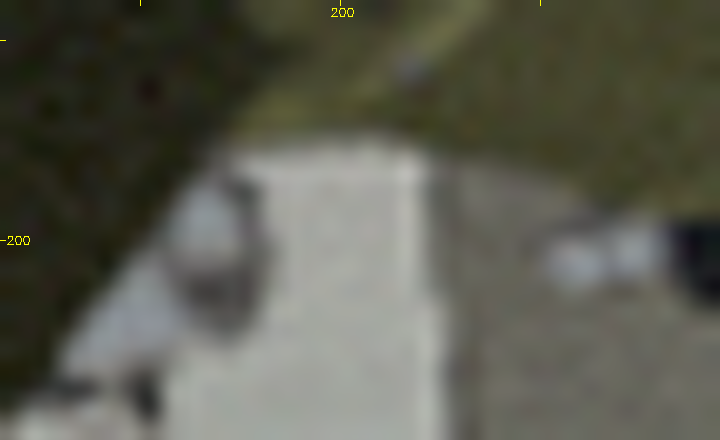

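```bash
cat > ov.py <<'E'
from g import *
def ov(src,n,dst,x0,y0,w,h,s,M,extra=[]):
    im=cv2.imread(src)[y0:y0+h,x0:x0+w];im=cv2.resize(im,None,fx=s,fy=s,interpolation=cv2.INTER_CUBIC)
    a=np.array([np.sin(TY),-np.cos(TY),0]);b=np.cross(D,a)
    def pt(X):
        u=proj(n,X);return [int(round((u[0]-x0+.5)*s-.5)),int(round((u[1]-y0+.5)*s-.5))]
    th=np.linspace(0,2*np.pi,60)
    for rr,off,c in((.015,0,(0,0,255)),(.007,0,(0,255,0)),(.015,.08,(255,0,0))):
        cv2.polylines(im,[np.array([pt(M+D*off+rr*(np.cos(t)*a+np.sin(t)*b)) for t in th])],True,c,1)
    for X in extra: cv2.circle(im,tuple(pt(X)),3,(255,0,255),-1)
    cv2.imwrite(dst,im)
if __name__=="__main__":
    ov("pics/side0.png","side","pics/o1.png",214,165,32,24,20,M)
    ov("pics/top0.png","top","pics/o2.png",164,188,38,26,18,M)
E
python3 ov.py; python3 -c "
from g import *;st()"
```

```text
{'clock': 7.5, 'q': [-0.771, 0.799, 0.517, 1.992, 0.184, 0.548, -0.384], 'tool_pos': [0.505, 0.039, 0.147], 'contact_force': [0.223, -0.542, -0.778], 'moment': [0.436, 0.095, -0.056], 'opening': 0.176}
```

View pics/o1.png

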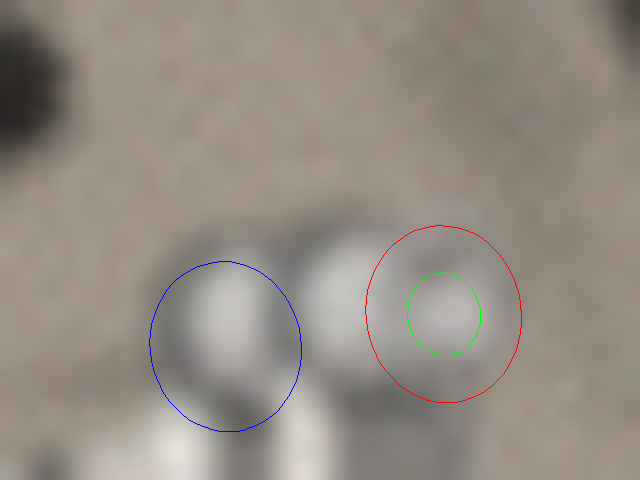

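View pics/o2.png

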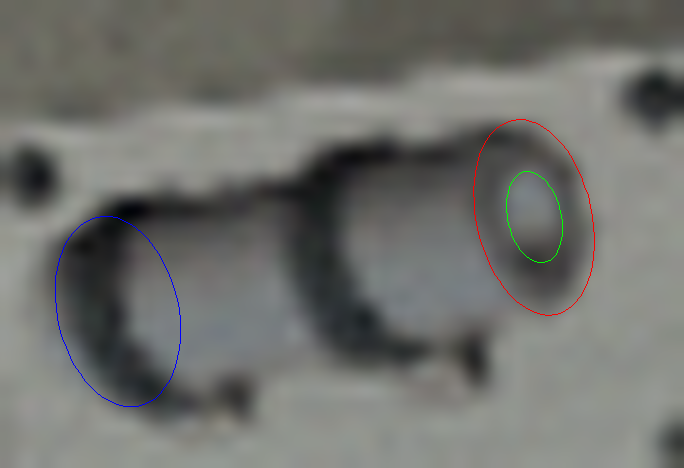

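```bash
sed -i 's/M=np.array(\[.4885,.2234,.080\])/M=np.array([.4892,.2240,.080])/' g.py; python3 - <<'E'
from g import *
R=rodR(TY,P)
plan(toolfor(M-D*.02,R),R,4)
E
```

```text
total mm [ 7.  37.4 -2. ] rot deg [-2.9  0.7 -0.1] per row rv [-0.0128  0.0031 -0.0004]
[3.1, -8.2, -3.7]
[3.1, -8.2, -3.8]
[3.1, -8.1, -3.9]
[3.2, -8.1, -3.9]
```

>>> play_rows([
  [0,3,-8,-4,-0.017,0.004,0],
  [0,3,-8,-4,-0.017,0.004,0],
  [0,3,-7,-4,-0.016,0.004,0],
  [0,2,-6,-3,0,0,0],
  [0,0,-3,0,0,0,0],
  [0,0,0,0,0,0,0],
  [0,0,0,0,0,0,0],
  [0,0,0,0,0,0,0],
])

```text
clock: 8.5
tool_pos: [0.5105, 0.0739, 0.145]
eef_rot: [0.963, 0.071, 0.019, 0.259]
contact_force: [0.1, 0.6, -0.3]
opening: 0.175
```

```bash
python3 - <<'E'
from tip import *
s=st()
R=rodR(TY,P)
plan(toolfor(M-D*.02,R),R,1)
for n in("top","side"): cv2.imwrite(f"pics/{n}5.png",r.snapshot(n)[:,:,::-1])
s=st()
p=np.array(s["tool_pos"]);Rr=Ro.from_quat(s["eef_rot"]);t=p+Rr.apply(TIP);print(t,proj("top",t),proj("side",t))
from ov import ov
ov("pics/side5.png","side","pics/o3.png",218,165,50,30,16,M,[t])
ov("pics/top5.png","top","pics/o4.png",180,185,44,30,18,M,[t])
E
```

```text
{'clock': 8.5, 'q': [-0.865, 0.843, 0.548, 1.939, 0.175, 0.61, -0.451], 'tool_pos': [0.51, 0.074, 0.145], 'contact_force': [0.125, 0.575, -0.287], 'moment': [0.517, 0.14, 0.039], 'opening': 0.175}
total mm [ 2.   2.8 -0.3] rot deg [ 0.1  0.2 -0.5] per row rv [ 0.0013  0.0042 -0.0081]
[2.3, -2.3, -1.0]
{'clock': 8.6, 'q': [-0.865, 0.843, 0.548, 1.939, 0.175, 0.61, -0.45], 'tool_pos': [0.51, 0.074, 0.145], 'contact_force': [0.766, -0.093, -1.799], 'moment': [0.506, 0.123, -0.012], 'opening': 0.169}
[0.49118582 0.2042544  0.09010087] [199.95901514 198.2269178 ] [238.84541706 180.03646931]
```

View pics/o3.png

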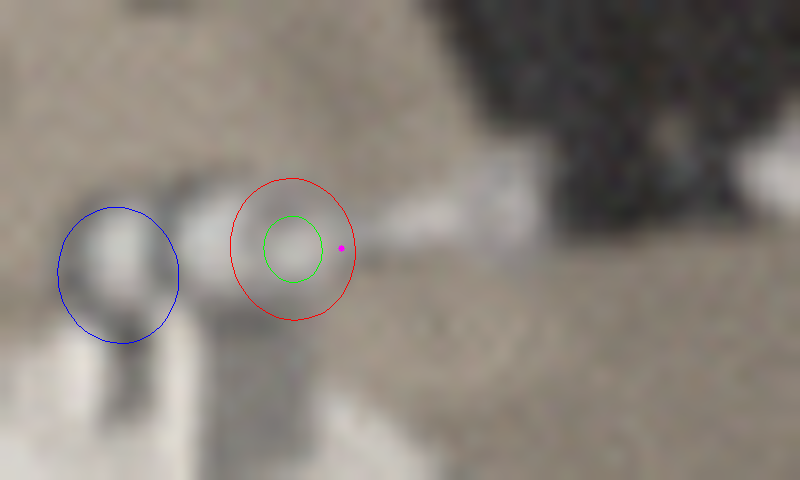

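View pics/o4.png

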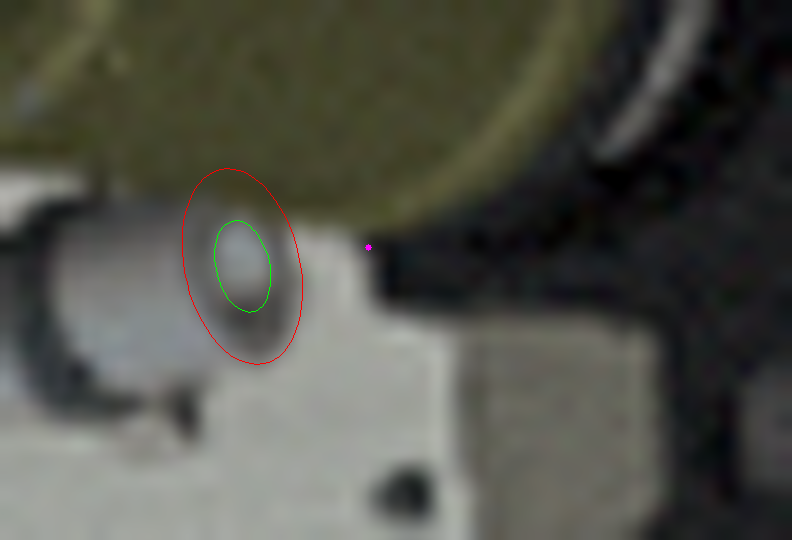

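```bash
cat > df.py <<'E'
from h import *
def df(a,b,dst,x0,y0,w,h,s,n=None,pts=[]):
    A=cv2.imread(a)[y0:y0+h,x0:x0+w].astype(int);B=cv2.imread(b)[y0:y0+h,x0:x0+w].astype(int)
    d=np.clip(128+2*(A-B),0,255).astype(np.uint8)
    o=[]
    for im in(d,A.astype(np.uint8)):
        im=cv2.resize(im,None,fx=s,fy=s,interpolation=cv2.INTER_NEAREST)
        for X in pts:
            u=proj(n,X);cv2.circle(im,(int((u[0]-x0+.5)*s),int((u[1]-y0+.5)*s)),2,(0,0,255),-1)
        o.append(im)
    cv2.imwrite(dst,np.vstack(o))
E
python3 - <<'E'
from df import df
from tip import *
s=r.get_state();p=np.array(s["tool_pos"]);R=Ro.from_quat(s["eef_rot"]);L=[p+R.apply(TIP+[0,k,0]) for k in(0,.01,.02,.03,.04,.05,.06,.07)]
df("pics/side5.png","pics/side0.png","pics/d1.png",224,168,44,20,16,"side",L+[M])
df("pics/top5.png","pics/top0.png","pics/d2.png",182,188,40,20,16,"top",L+[M])
E
```

```text
(no output)
```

View pics/d1.png

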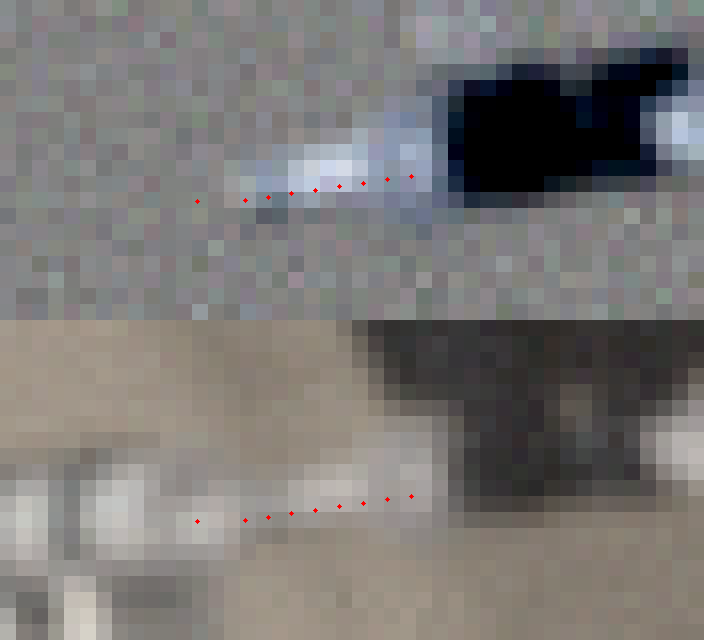

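View pics/d2.png

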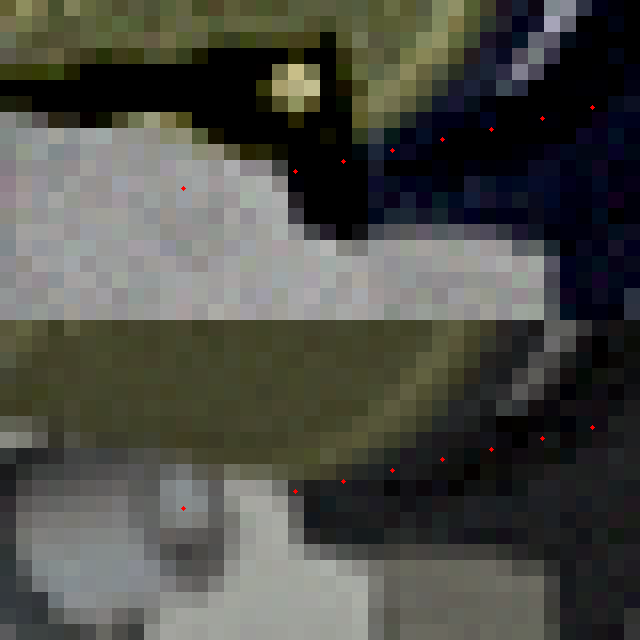

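```bash
cat > al.py <<'E'
from tip import *
def al(n=1,so=None):
    s=st();p=np.array(s["tool_pos"]);R=Ro.from_quat(s["eef_rot"]);t=p+R.apply(TIP)
    dep=(t-M)@D; off=t-M-dep*D
    a=np.array([np.sin(TY),-np.cos(TY),0]);b=np.cross(a,D)
    print("depth mm %.1f lateral %.1f up-perp %.1f"%(1000*dep,1000*off@a,1000*off@(b*np.sign(b[2]))))
    print("rot err deg",np.round(np.degrees((R.inv()*Ro.from_matrix(rodR(TY,P))).as_rotvec()),2))
    if so is not None: plan(toolfor(M+D*so,rodR(TY,P)),rodR(TY,P),n)
E
python3 -c "
from al import *
al(2,-.008)"
```

```text
{'clock': 8.6, 'q': [-0.865, 0.843, 0.548, 1.939, 0.175, 0.61, -0.45], 'tool_pos': [0.51, 0.074, 0.145], 'contact_force': [0.766, -0.093, -1.799], 'moment': [0.506, 0.123, -0.012], 'opening': 0.169}
depth mm -22.2 lateral -1.1 up-perp -1.2
rot err deg [ 0.07  0.23 -0.46]
total mm [ 0.3 13.  -6.3] rot deg [ 0.1  0.2 -0.5] per row rv [ 0.0006  0.002  -0.004 ]
[1.1, -7.1, -0.5]
[1.1, -7.1, -0.5]
```

>>> play_rows([
  [0,1.2,-4,-0.6,0.001,0.003,-0.008],
  [0,0.6,-4,-0.4,0,0,0],
  [0,0,-4,0,0,0,0],
  [0,0,-2,0,0,0,0],
  [0,0,0,0,0,0,0],
  [0,0,0,0,0,0,0],
  [0,0,0,0,0,0,0],
  [0,0,0,0,0,0,0],
])

```text
clock: 9.6
tool_pos: [0.5103, 0.0875, 0.1384]
eef_rot: [0.963, 0.076, 0.02, 0.258]
contact_force: [-0.2, 0.4, -1.1]
opening: 0.169
```

```bash
python3 - <<'E'
from al import *
from df import df
al(1,-.008)
cv2.imwrite("pics/side6.png",r.snapshot("side")[:,:,::-1])
s=r.get_state();p=np.array(s["tool_pos"]);R=Ro.from_quat(s["eef_rot"]);L=[p+R.apply(TIP+[0,k,0]) for k in(0,.01,.02,.03,.04,.05,.06,.07)]
df("pics/side6.png","pics/side0.png","pics/d3.png",224,168,44,20,16,"side",L+[M])
E
```

```text
{'clock': 9.6, 'q': [-0.881, 0.857, 0.54, 1.927, 0.167, 0.615, -0.46], 'tool_pos': [0.51, 0.088, 0.138], 'contact_force': [-0.18, 0.383, -1.148], 'moment': [0.58, 0.128, -0.011], 'opening': 0.169}
depth mm -7.3 lateral -0.5 up-perp 0.0
rot err deg [0.01 0.05 0.03]
total mm [ 0.5 -0.6  0.3] rot deg [0.  0.1 0. ] per row rv [0.0002 0.001  0.0005]
[0.4, 0.7, 0.0]
```

View pics/d3.png

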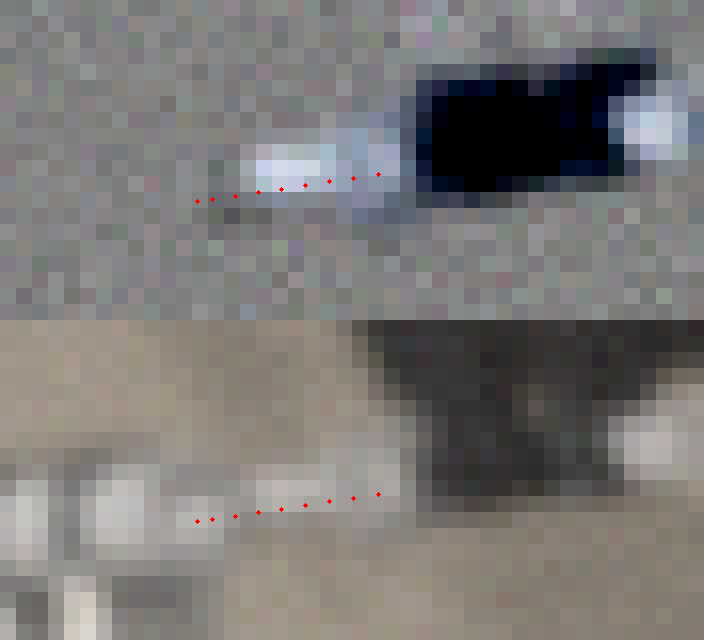

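>>> play_rows([
  [0,0.4,-2.5,0,0,0,0],
  [0,0,-2.5,0,0,0,0],
  [0,0,-2.5,0,0,0,0],
  [0,0,-2.5,0,0,0,0],
  [0,0,-2.5,0,0,0,0],
  [0,0,-2,0,0,0,0],
  [0,0,0,0,0,0,0],
  [0,0,0,0,0,0,0],
])

```text
clock: 10.65
tool_pos: [0.5086, 0.1011, 0.1305]
eef_rot: [0.963, 0.076, 0.02, 0.258]
contact_force: [-0.0, 0.1, -0.8]
opening: 0.169
```

```bash
python3 -c "
from al import *
al(1,.02)"
```

```text
{'clock': 10.65, 'q': [-0.898, 0.874, 0.533, 1.915, 0.156, 0.621, -0.475], 'tool_pos': [0.509, 0.101, 0.131], 'contact_force': [-0.004, 0.099, -0.792], 'moment': [0.483, 0.125, 0.017], 'opening': 0.169}
depth mm 8.5 lateral -0.1 up-perp 0.0
rot err deg [0.01 0.05 0.05]
total mm [-1.6  9.8 -5.8] rot deg [0.  0.1 0.1] per row rv [0.0001 0.0009 0.0009]
[-0.0, -11.5, 0.0]
```

>>> play_rows([
  [0,0,-4,0,0,0,0],
  [0,0,-4,0,0,0,0],
  [0,0,-4,0,0,0,0],
  [0,0,-4,0,0,0,0],
  [0,0,-4,0,0,0,0],
  [0,0,-4,0,0,0,0],
  [0,0,0,0,0,0,0],
  [0,0,0,0,0,0,0],
])

```text
clock: 11.65
tool_pos: [0.5052, 0.1233, 0.1175]
eef_rot: [0.963, 0.076, 0.02, 0.258]
contact_force: [0.4, 0.4, -0.9]
opening: 0.175
```

```bash
python3 - <<'E'
from al import *
from df import df
al(1,.06)
cv2.imwrite("pics/side7.png",r.snapshot("side")[:,:,::-1])
df("pics/side7.png","pics/side0.png","pics/d4.png",220,165,48,25,15,"side",[])
E
```

```text
{'clock': 11.65, 'q': [-0.926, 0.9, 0.522, 1.896, 0.136, 0.63, -0.501], 'tool_pos': [0.505, 0.123, 0.118], 'contact_force': [0.357, 0.395, -0.906], 'moment': [0.543, 0.125, 0.02], 'opening': 0.175}
depth mm 34.5 lateral -0.1 up-perp 0.0
rot err deg [0.   0.04 0.07]
total mm [ -3.5  21.8 -12.8] rot deg [0.  0.  0.1] per row rv [0.     0.0007 0.0012]
[-0.1, -25.5, 0.0]
```

View pics/d4.png

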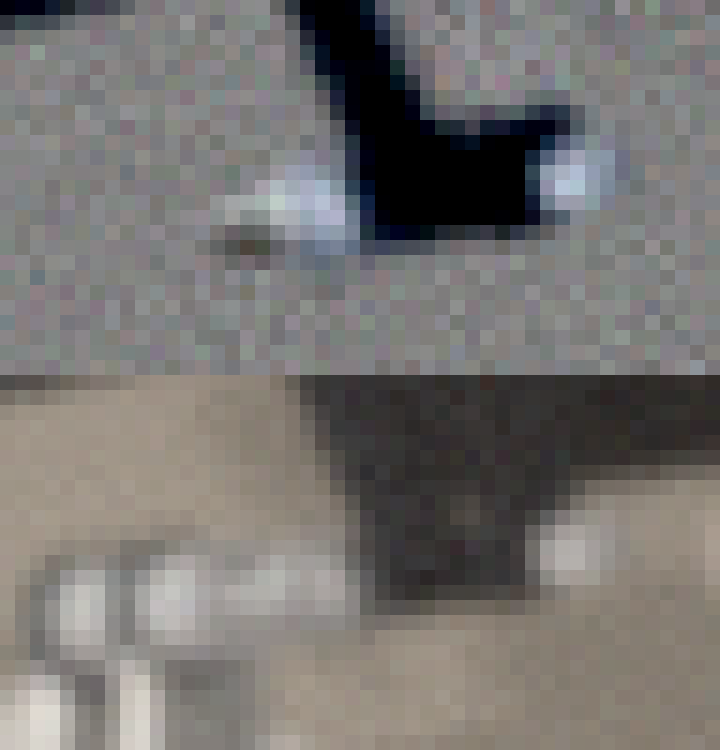

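>>> play_rows([
  [0,0,-4.5,0,0,0,0],
  [0,0,-5,0,0,0,0],
  [0,0,-5,0,0,0,0],
  [0,0,-5,0,0,0,0],
  [0,0,-5,0,0,0,0],
  [0,0,-3,0,0,0,0],
  [0,0,0,0,0,0,0],
  [0,0,0,0,0,0,0],
])

```text
clock: 12.7
tool_pos: [0.5013, 0.149, 0.1027]
eef_rot: [0.963, 0.076, 0.02, 0.258]
contact_force: [0.6, 1.2, -0.6]
opening: 0.172
```

```bash
python3 -c "
from al import *
al(1,.07)"
```

```text
{'clock': 12.7, 'q': [-0.957, 0.931, 0.51, 1.868, 0.115, 0.644, -0.529], 'tool_pos': [0.501, 0.149, 0.103], 'contact_force': [0.571, 1.21, -0.583], 'moment': [0.596, 0.15, 0.007], 'opening': 0.172}
depth mm 64.3 lateral 0.1 up-perp 0.3
rot err deg [-0.04  0.01  0.08]
total mm [-1.   4.7 -3. ] rot deg [-0.   0.   0.1] per row rv [-0.0006  0.0001  0.0014]
[-0.3, -5.7, 0.2]
```

Now slow, until the collar meets the mouth.

>>> play_rows([
  [0,0,-1,0,0,0,0],
  [0,0,-1.2,0,0,0,0],
  [0,0,-1.2,0,0,0,0],
  [0,0,-1.2,0,0,0,0],
  [0,0,-1.2,0,0,0,0],
  [0,0,-1.2,0,0,0,0],
  [0,0,-1.2,0,0,0,0],
  [0,0,-1.2,0,0,0,0],
])

```text
clock: 13.7
tool_pos: [0.5005, 0.1537, 0.0997]
eef_rot: [0.962, 0.074, 0.02, 0.26]
contact_force: [1.2, -2.7, 3.8]
opening: 0.17
```

```bash
python3 -c "
from al import *
al(1,.07)"
```

```text
{'clock': 13.7, 'q': [-0.965, 0.941, 0.511, 1.86, 0.11, 0.652, -0.538], 'tool_pos': [0.501, 0.154, 0.1], 'contact_force': [1.232, -2.732, 3.785], 'moment': [-0.454, 0.014, 0.077], 'opening': 0.17}
depth mm 70.1 lateral 0.5 up-perp -0.7
rot err deg [ 0.26  0.09 -0.1 ]
total mm [-0.3 -0.   0. ] rot deg [ 0.3  0.1 -0.1] per row rv [ 0.0045  0.0017 -0.0018]
[-0.3, -0.0, -0.0]
```

>>> play_rows([
  [0,0,-2,0,0,0,0],
  [0,0,-2,0,0,0,0],
  [0,0,-2.5,0,0,0,0],
  [0,0,-2.5,0,0,0,0],
  [0,0,-3,0,0,0,0],
  [0,0,-3,0,0,0,0],
  [0,0,-3,0,0,0,0],
  [0,0,-3,0,0,0,0],
])

```text
clock: 14.7
tool_pos: [0.5003, 0.1528, 0.0995]
eef_rot: [0.959, 0.067, 0.019, 0.274]
contact_force: [0.9, -4.9, 9.0]
opening: 0.172
```

```bash
python3 - <<'E'
from al import *
from df import df
al(1,.07)
for n in("top","side"): cv2.imwrite(f"pics/{n}8.png",r.snapshot(n)[:,:,::-1])
crop("pics/side8.png","pics/s12.png",212,160,50,38,15)
st()
E
```

```text
{'clock': 14.7, 'q': [-0.981, 0.959, 0.526, 1.844, 0.11, 0.679, -0.557], 'tool_pos': [0.5, 0.153, 0.099], 'contact_force': [0.921, -4.886, 8.955], 'moment': [-1.245, -0.023, 0.15], 'opening': 0.172}
depth mm 69.9 lateral 2.1 up-perp -5.5
rot err deg [ 1.93  0.56 -0.84]
total mm [-0.   0.9  0.3] rot deg [ 1.9  0.6 -0.8] per row rv [ 0.0338  0.0099 -0.0146]
[0.1, -0.6, -0.7]
{'clock': 14.8, 'q': [-0.981, 0.959, 0.526, 1.844, 0.11, 0.679, -0.557], 'tool_pos': [0.5, 0.153, 0.099], 'contact_force': [1.711, -5.099, 8.783], 'moment': [-1.222, 0.007, 0.149], 'opening': 0.173}
```

View pics/s12.png

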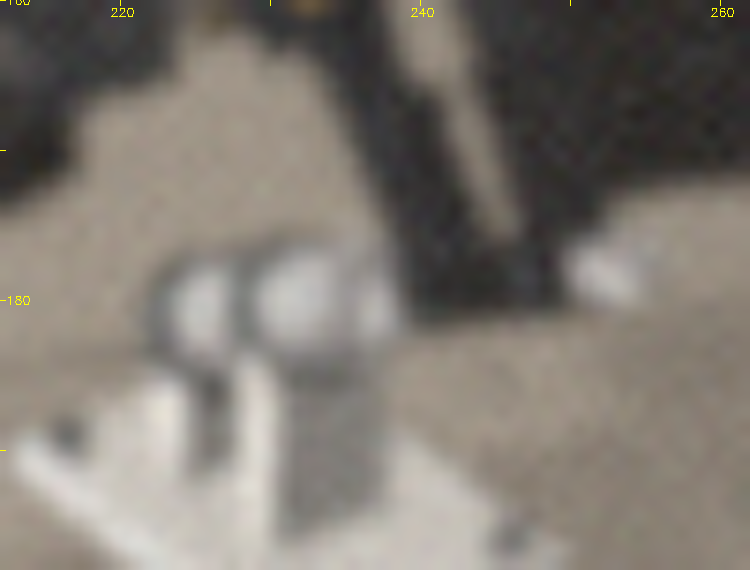

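>>> play_rows([
  [0,0,-0.5,-0.3,0.012,0.004,-0.005],
  [0,0,-0.5,-0.3,0.012,0.003,-0.005],
  [0,0,-0.7,-0.1,0.01,0.003,-0.004],
  [0,0,-1,0,0.005,0,0],
  [0,0,-1,0,0.003,0,0],
  [0,0,-1.5,0,0.003,0,0],
  [0,0,-1.5,0,0.003,0,0],
  [0,0,-1.5,0,0.003,0,0],
])

```text
clock: 15.8
tool_pos: [0.5003, 0.1537, 0.099]
eef_rot: [0.964, 0.073, 0.019, 0.253]
contact_force: [1.6, -5.3, 5.3]
opening: 0.171
```

```bash
python3 -c "
from al import *
al(1,.07)"
```

```text
{'clock': 15.8, 'q': [-0.955, 0.934, 0.503, 1.865, 0.105, 0.642, -0.533], 'tool_pos': [0.5, 0.154, 0.099], 'contact_force': [1.647, -5.318, 5.278], 'moment': [-1.137, -0.168, 0.071], 'opening': 0.171}
depth mm 70.1 lateral 0.8 up-perp 0.7
rot err deg [-0.55  0.13 -0.29]
total mm [-0.1  0.   0.7] rot deg [-0.6  0.1 -0.3] per row rv [-0.0096  0.0022 -0.005 ]
[-0.0, 0.3, -0.6]
```

>>> play_rows([
  [0,0,2,-0.4,-0.008,0.002,-0.004],
  [0,0,4,0,0,0,0],
  [0,0,6,0,0,0,0],
  [0,0,8,0,0,0,0],
  [0,0,10,0,0,0,0],
  [0,0,10,0,0,0,0],
  [0,0,8,0,0,0,0],
  [0,0,2,0,0,0,0],
])

```text
clock: 16.8
tool_pos: [0.5067, 0.1128, 0.1234]
eef_rot: [0.964, 0.077, 0.02, 0.254]
contact_force: [-0.1, -0.7, -0.8]
opening: 0.173
```

```bash
python3 -c "
from al import *
al(4,-.04)"
```

```text
{'clock': 16.8, 'q': [-0.907, 0.883, 0.523, 1.91, 0.144, 0.617, -0.484], 'tool_pos': [0.507, 0.113, 0.123], 'contact_force': [-0.115, -0.69, -0.798], 'moment': [0.543, 0.153, 0.014], 'opening': 0.173}
depth mm 22.1 lateral -0.4 up-perp 1.0
rot err deg [-0.49 -0.08  0.14]
total mm [  8.4 -53.2  31.4] rot deg [-0.5 -0.1  0.1] per row rv [-0.0022 -0.0004  0.0006]
[-0.0, 15.6, -0.2]
[-0.0, 15.6, -0.2]
[-0.0, 15.6, -0.1]
[-0.0, 15.6, -0.1]
```

>>> play_rows([
  [0,0,5,0,-0.004,0,0],
  [0,0,9,0,-0.004,0,0],
  [0,0,10,0,0,0,0],
  [0,0,12,0,0,0,0],
  [0,0,12,0,0,0,0],
  [0,0,10,0,0,0,0],
  [0,0,4,0,0,0,0],
  [0,0,0,0,0,0,0],
])

```text
clock: 17.8
tool_pos: [0.5158, 0.0554, 0.1568]
eef_rot: [0.963, 0.076, 0.021, 0.258]
contact_force: [0.1, 0.4, -0.7]
opening: 0.174
```

```bash
python3 - <<'E'
from al import *
from df import df
for n in("top","side"): cv2.imwrite(f"pics/{n}9.png",r.snapshot(n)[:,:,::-1])
al()
s=r.get_state();p=np.array(s["tool_pos"]);R=Ro.from_quat(s["eef_rot"]);L=[p+R.apply(TIP+[0,k,0]) for k in(0,.01,.02,.03,.04,.05,.06,.07)]
df("pics/side9.png","pics/side0.png","pics/d5.png",224,160,50,24,15,"side",L)
# reading
RPxy=np.array([.5446,-.2773])
for yaw in(0,-.3,.3): 
    R=rodR(yaw);print(yaw,R.tolist(),toolfor([*RPxy,.1],R))
E
```

```text
{'clock': 17.9, 'q': [-0.837, 0.819, 0.554, 1.947, 0.196, 0.603, -0.42], 'tool_pos': [0.516, 0.056, 0.156], 'contact_force': [-0.006, -0.387, -1.048], 'moment': [0.538, 0.17, -0.009], 'opening': 0.171}
depth mm -44.1 lateral -0.3 up-perp -0.3
rot err deg [-0.01 -0.08  0.13]
0 [[0.0, -1.0, 0.0], [-1.0, -0.0, -0.0], [0.0, 0.0, -1.0]] [ 0.4031 -0.2773  0.0815]
-0.3 [[-0.29552020666133955, -0.955336489125606, -0.0], [-0.955336489125606, 0.29552020666133955, 0.0], [0.0, 0.0, -1.0]] [ 0.40941989 -0.23548389  0.0815    ]
0.3 [[0.29552020666133955, -0.955336489125606, 0.0], [-0.955336489125606, -0.29552020666133955, -0.0], [0.0, 0.0, -1.0]] [ 0.40941989 -0.31911611  0.0815    ]
```

View pics/d5.png

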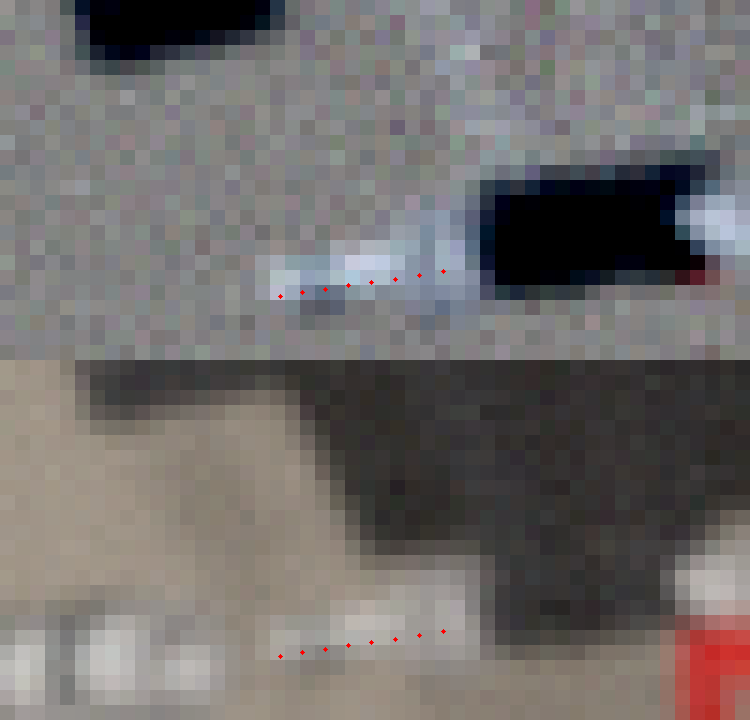

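```bash
python3 - <<'E'
from g import *
plan([.45,0,.17],rodR(np.radians(65)),8)
for q in((316,178),(328,188),(369,162),(358,145)): print(atz("top",*q,.05))
E
```

```text
total mm [-65.8 -55.9  13.5] rot deg [29.1 -8.9 33.3] per row rv [ 0.0635 -0.0195  0.0727]
[-9.2, 5.7, 1.3]
[-8.8, 6.4, 1.1]
[-8.2, 7.1, 0.9]
[-7.7, 7.7, 0.5]
[-7.1, 8.3, 0.2]
[-6.5, 8.8, -0.2]
[-5.8, 9.2, -0.7]
[-5.2, 9.5, -1.2]
[ 0.56561113 -0.11544381  0.05      ]
[ 0.53798052 -0.14942912  0.05      ]
[ 0.61723533 -0.26697928  0.05      ]
[ 0.66637845 -0.23613297  0.05      ]
```

>>> play_rows([
  [0,-9,5.5,1,0.064,-0.02,0.073],
  [0,-9,6.5,1,0.064,-0.02,0.073],
  [0,-8,7,1,0.064,-0.02,0.073],
  [0,-7.5,7.5,0.5,0.064,-0.02,0.073],
  [0,-7,8,0,0.064,-0.02,0.073],
  [0,-6.5,9,0,0.064,-0.02,0.073],
  [0,-6,9,-0.5,0.064,-0.02,0.073],
  [0,-5,9.5,-1,0.06,-0.02,0.073],
])

```text
clock: 18.9
tool_pos: [0.4495, 0.0057, 0.1674]
eef_rot: [0.975, -0.221, -0.004, -0.007]
contact_force: [0.2, 0.1, -1.8]
opening: 0.171
```

```bash
python3 - <<'E'
from g import *
s=st();R=Ro.from_quat(s["eef_rot"]).as_matrix();print(-R[:,1],R[:,2])
plan([.37,-.11,.16],rodR(np.radians(25)),8)
E
```

```text
{'clock': 18.9, 'q': [-0.221, 0.57, 0.184, 2.14, -0.264, 0.456, -0.272], 'tool_pos': [0.449, 0.006, 0.167], 'contact_force': [0.169, 0.075, -1.792], 'moment': [-0.128, 0.114, 0.017], 'opening': 0.171}
[0.43049929 0.90249714 0.01301082] [-0.00381     0.01623186 -0.999861  ]
total mm [ -79.5 -115.7   -7.4] rot deg [-0.5  0.8 39.5] per row rv [-0.0011  0.0018  0.0862]
[-2.7, 17.3, 0.7]
[-1.2, 17.5, 0.7]
[0.3, 17.5, 0.8]
[1.8, 17.5, 0.8]
[3.3, 17.2, 0.8]
[4.7, 16.9, 0.8]
[6.2, 16.4, 0.9]
[7.6, 15.8, 0.9]
```

>>> play_rows([
  [0,-2.5,17,0.5,-0.001,0.002,0.086],
  [0,-1,17,0.5,-0.001,0.002,0.086],
  [0,0.5,17,0.5,-0.001,0.002,0.086],
  [0,2,17,1,-0.001,0.002,0.086],
  [0,3.5,17,1,-0.001,0.002,0.086],
  [0,5,17,1,-0.001,0.002,0.086],
  [0,6,16,1,-0.001,0.002,0.086],
  [0,7.5,16,1,-0.001,0.002,0.08],
])

```text
clock: 19.9
tool_pos: [0.3653, -0.1141, 0.1593]
eef_rot: [0.834, -0.552, 0.001, 0.002]
contact_force: [0.6, -0.5, -0.7]
opening: 0.176
```

```bash
python3 - <<'E'
from g import *
s=st();R=Ro.from_quat(s["eef_rot"]).as_matrix();print(-R[:,1],R[:,2])
plan([.353,-.277,.12],rodR(0),8)
E
```

```text
{'clock': 19.9, 'q': [-0.01, 0.543, 0.292, 2.338, -0.491, 0.312, -0.457], 'tool_pos': [0.365, -0.114, 0.159], 'contact_force': [0.583, -0.459, -0.662], 'moment': [-0.024, 0.174, 0.038], 'opening': 0.176}
[ 0.92035602  0.39107945 -0.00128874] [ 4.63335708e-04 -4.38569930e-03 -9.99990275e-01]
total mm [ -12.3 -162.9  -39.3] rot deg [ 0.  -0.3 23. ] per row rv [ 0.0001 -0.0006  0.0502]
[18.1, 9.4, 5.0]
[18.6, 8.5, 5.0]
[19.0, 7.5, 5.0]
[19.3, 6.6, 5.0]
[19.6, 5.6, 5.0]
[19.9, 4.6, 4.9]
[20.1, 3.6, 4.9]
[20.3, 2.6, 4.9]
```

>>> play_rows([
  [0,18,9,2,0,0,0.05],
  [0,18.5,8,3,0,0,0.05],
  [0,19,7,5,0,0,0.05],
  [0,19,6,5,0,0,0.05],
  [0,19,5,5,0,0,0.05],
  [0,18,4,5,0,0,0.05],
  [0,16,3,5,0,0,0.05],
  [0,8,1,3,0,0,0.04],
])

```text
clock: 20.9
tool_pos: [0.3486, -0.2661, 0.1257]
eef_rot: [-0.697, 0.717, -0.002, -0.002]
contact_force: [-0.5, 0.8, -0.1]
opening: 0.17
```

```bash
python3 - <<'E'
from g import *
s=st();R=Ro.from_quat(s["eef_rot"]).as_matrix();print(-R[:,1],R[:,2])
plan([.353,-.277,.0815],rodR(0),6)
for n in("top","side"): cv2.imwrite(f"pics/{n}10.png",r.snapshot(n)[:,:,::-1])
crop("pics/side10.png","pics/s13.png",265,185,120,110,6)
crop("pics/top10.png","pics/t13.png",310,140,110,100,7)
E
```

```text
{'clock': 20.9, 'q': [0.351, 0.661, 0.309, 2.218, -0.588, 0.336, -0.44], 'tool_pos': [0.349, -0.266, 0.126], 'contact_force': [-0.477, 0.794, -0.091], 'moment': [-0.021, 0.213, 0.03], 'opening': 0.17}
[ 9.99608427e-01 -2.79805580e-02  2.86401693e-04] [ 1.45875920e-04 -5.02417705e-03 -9.99987368e-01]
total mm [  4.4 -10.9 -44.2] rot deg [-0.  -0.3 -1.6] per row rv [-0.     -0.0008 -0.0047]
[1.8, -0.8, 7.4]
[1.8, -0.8, 7.4]
[1.8, -0.8, 7.4]
[1.8, -0.8, 7.4]
[1.8, -0.7, 7.4]
[1.8, -0.7, 7.4]
```

View pics/s13.png

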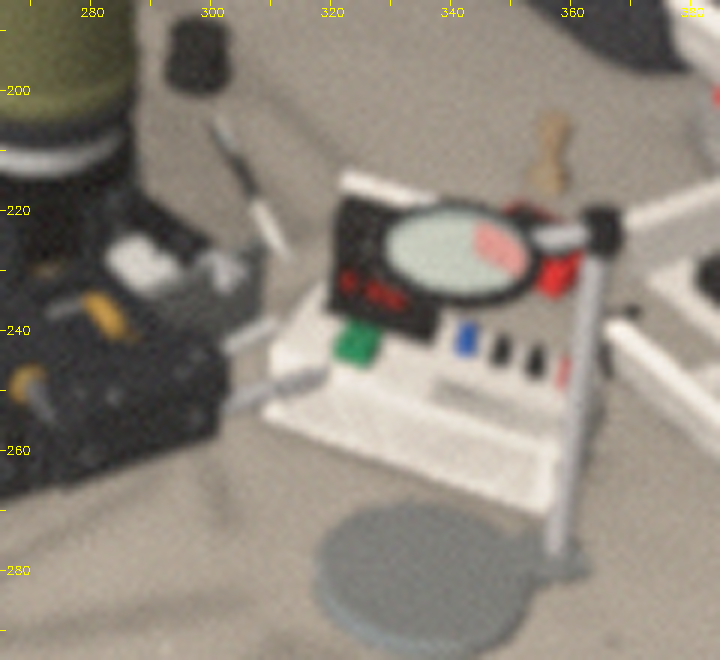

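View pics/t13.png

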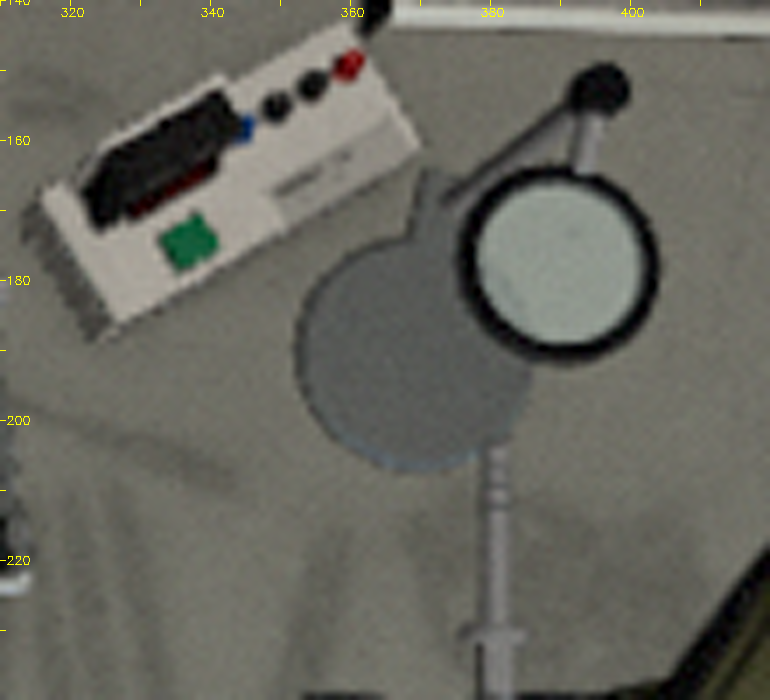

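>>> play_rows([
  [0,3,0,7,0,-0.002,-0.014],
  [0,3,0,8,0,-0.002,-0.014],
  [0,3,0,8,0,0,0],
  [0,1.5,0,8,0,0,0],
  [0,0,0,7,0,0,0],
  [0,0,0,4,0,0,0],
  [0,0,0,0,0,0,0],
  [0,0,0,0,0,0,0],
])

```text
clock: 22.0
tool_pos: [0.3489, -0.2747, 0.0805]
eef_rot: [0.71, -0.705, -0.001, -0.0]
contact_force: [0.1, 1.2, -0.9]
opening: 0.169
```

```bash
python3 - <<'E'
from g import *
for n in("top","side"): cv2.imwrite(f"pics/{n}11.png",r.snapshot(n)[:,:,::-1])
s=st();R=Ro.from_quat(s["eef_rot"]);print(-R.as_matrix()[:,1])
t=np.array(s["tool_pos"])+R.apply(TIP);print("tip",t,proj("top",t),proj("side",t))
plan(toolfor([.545,-.277,.1],rodR(0)),rodR(0),6)
crop("pics/top11.png","pics/t14.png",360,180,50,50,14)
crop("pics/side11.png","pics/s14.png",295,215,70,70,10)
E
```

```text
{'clock': 22.1, 'q': [0.45, 0.748, 0.185, 2.224, -0.62, 0.219, -0.368], 'tool_pos': [0.349, -0.275, 0.081], 'contact_force': [-0.297, 0.107, -0.745], 'moment': [-0.003, 0.136, -0.032], 'opening': 0.175}
[ 9.99974375e-01  7.15457648e-03 -2.45947564e-04]
tip [ 0.49051281 -0.27371488  0.09904662] [377.4074253  203.55294118] [319.4150272  260.72572997]
total mm [54.5 -2.3  0.9] rot deg [0.  0.1 0.4] per row rv [0.     0.0003 0.0012]
[0.4, -9.1, -0.2]
[0.4, -9.1, -0.2]
[0.4, -9.1, -0.2]
[0.4, -9.1, -0.2]
[0.4, -9.1, -0.2]
[0.4, -9.1, -0.2]
```

View pics/t14.png

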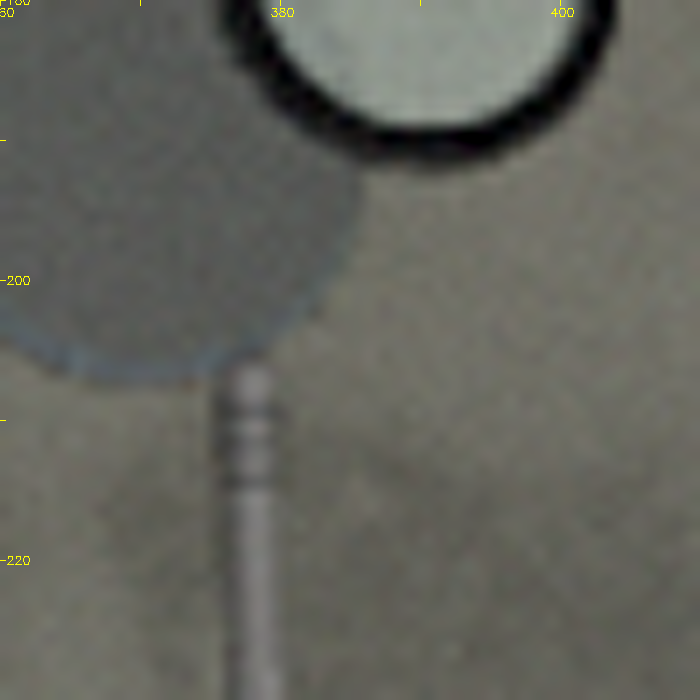

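View pics/s14.png

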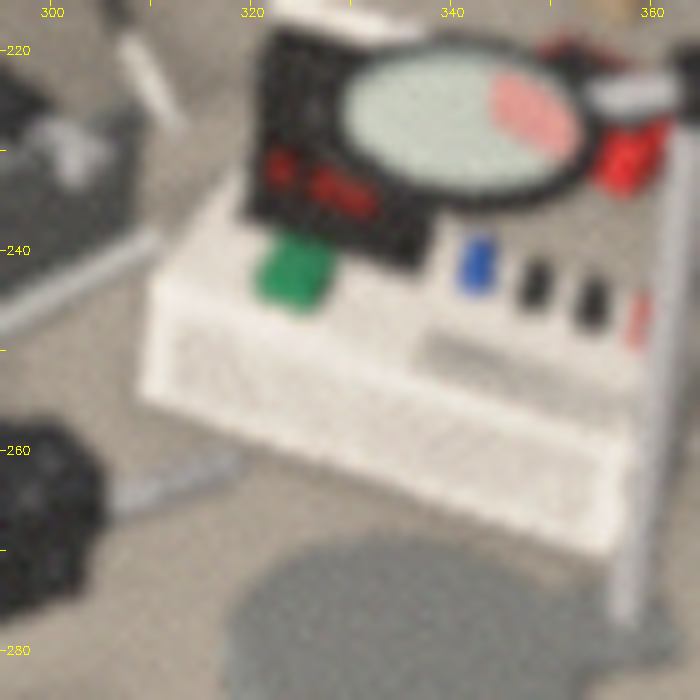

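```bash
python3 - <<'E'
from g import *
print(atz("top",377.5,205.2,.1), tri((377.5,205.2),(318.5,260.0)), tri((377.5,205.2),(318.5,260.7)))
print(proj("top",[.545,-.277,.1]),proj("top",[.545,-.277,.01]),proj("top",[.545,-.277,.19]))
E
```

```text
[ 0.48589509 -0.2735796   0.1       ] (array([ 0.48646128, -0.27330787,  0.102524  ]), np.float64(0.0020612983497406015)) (array([ 0.48655006, -0.27379288,  0.10055284]), np.float64(0.0016049086337695177))
[378.27410731 183.6628112 ] [369.07584155 189.48559091] [388.93404634 176.91474821]
```

>>> play_rows([
  [0,1.5,-8,-0.3,0,0,0.006],
  [0,1,-10,0,0,0,0],
  [0,0.5,-10,0,0,0,0],
  [0,0,-10,0,0,0,0],
  [0,0,-8,0,0,0,0],
  [0,0,-5,0,0,0,0],
  [0,0,0,0,0,0,0],
  [0,0,0,0,0,0,0],
])

```text
clock: 23.1
tool_pos: [0.4047, -0.2775, 0.0812]
eef_rot: [0.708, -0.706, -0.0, -0.001]
contact_force: [0.3, 0.1, -1.0]
opening: 0.178
```

```bash
sed -i 's/TIP=np.array(\[0,-.1415,-.0185\])/TIP=np.array([0,-.138,-.0185])/' g.py; python3 - <<'E'
from g import *
for n in("top","side"): cv2.imwrite(f"pics/{n}12.png",r.snapshot(n)[:,:,::-1])
s=st();R=Ro.from_quat(s["eef_rot"]);print(-R.as_matrix()[:,1])
t=np.array(s["tool_pos"])+R.apply(TIP);print("tip",t,proj("top",t),proj("side",t))
plan(toolfor([.545,-.277,.1],rodR(0)),rodR(0),1)
crop("pics/top12.png","pics/t15.png",350,160,50,50,14)
crop("pics/side12.png","pics/s15.png",295,210,75,75,9)
E
```

```text
{'clock': 23.2, 'q': [0.341, 0.781, 0.276, 2.094, -0.61, 0.344, -0.446], 'tool_pos': [0.405, -0.278, 0.081], 'contact_force': [0.511, 0.516, -0.813], 'moment': [-0.045, 0.137, 0.029], 'opening': 0.173}
[9.99996570e-01 2.48293588e-03 8.33799114e-04]
tip [ 0.54273241 -0.27720854  0.09981565] [378.34897524 184.49868071] [336.65339905 255.10513201]
total mm [2.3 0.5 0.3] rot deg [-0.   0.   0.1] per row rv [-0.0008  0.0009  0.0025]
[-0.5, -2.3, -0.3]
```

View pics/t15.png

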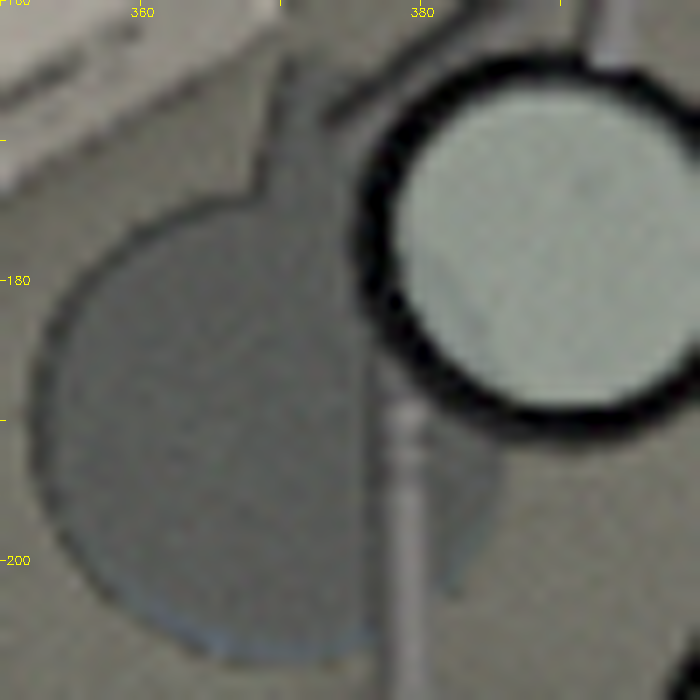

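View pics/s15.png

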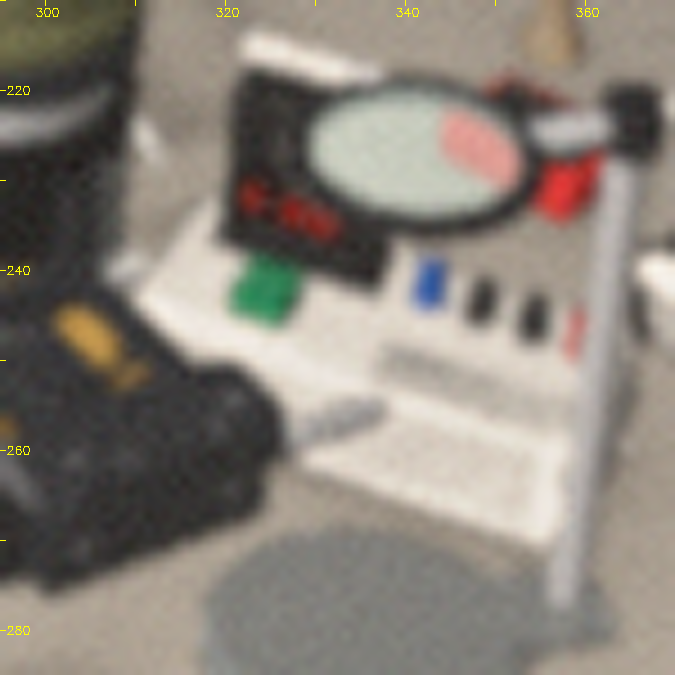

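```bash
python3 - <<'E'
from h import *
crop("pics/top12.png","pics/t16.png",370,178,18,34,22)
crop("pics/top11.png","pics/t17.png",368,198,18,34,22)
a=cv2.imread("pics/t16.png");b=cv2.imread("pics/t17.png");cv2.imwrite("pics/t18.png",np.hstack([a,b])[:600])
crop("pics/side12.png","pics/s16.png",318,240,34,24,22)
E
```

```text
(no output)
```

View pics/t18.png

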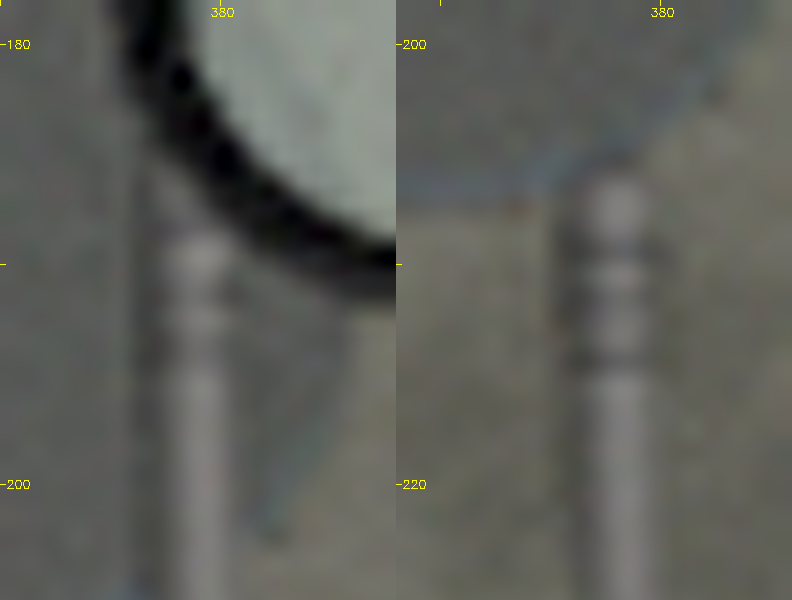

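View pics/s16.png

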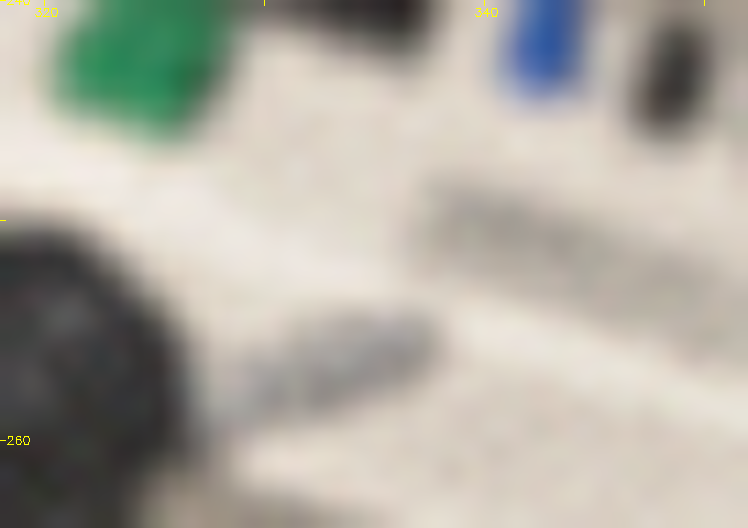

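>>> play_rows([
  [0,-0.4,-1.5,-0.3,0,0,0.002],
  [0,0,-1,0,0,0,0],
  [0,0,0,0,0,0,0],
  [0,0,0,0,0,0,0],
  [0,0,0,0,0,0,0],
  [0,0,0,0,0,0,0],
  [0,0,0,0,0,0,0],
  [0,0,0,0,0,0,0],
])

```text
clock: 24.2
tool_pos: [0.4067, -0.2773, 0.0816]
eef_rot: [-0.707, 0.707, 0.0, 0.001]
contact_force: [-0.3, 0.2, -0.7]
opening: 0.17
```

```bash
python3 - <<'E'
from g import *
for n in("top","side"): cv2.imwrite(f"pics/{n}13.png",r.snapshot(n)[:,:,::-1])
s=st();R=Ro.from_quat(s["eef_rot"]);print(-R.as_matrix()[:,1])
t=np.array(s["tool_pos"])+R.apply(TIP);print("tip",t,proj("top",t),proj("side",t))
plan(toolfor([.545,-.277,.1],rodR(0)),rodR(0),1)
crop("pics/side13.png","pics/s17.png",305,205,70,95,6)
E
```

```text
{'clock': 24.3, 'q': [0.336, 0.782, 0.281, 2.089, -0.611, 0.35, -0.452], 'tool_pos': [0.407, -0.277, 0.082], 'contact_force': [1.039, 0.181, -0.866], 'moment': [0.031, 0.116, -0.052], 'opening': 0.177}
[ 9.99999649e-01 -7.40175482e-04  3.91875770e-04]
tip [ 0.54473622 -0.27734686  0.10013268] [378.41797133 183.75315525] [337.31557904 254.80928528]
total mm [ 0.3  0.2 -0.1] rot deg [-0.   0.1 -0. ] per row rv [-0.0004  0.0012 -0.0007]
[-0.2, -0.3, 0.1]
```

View pics/s17.png

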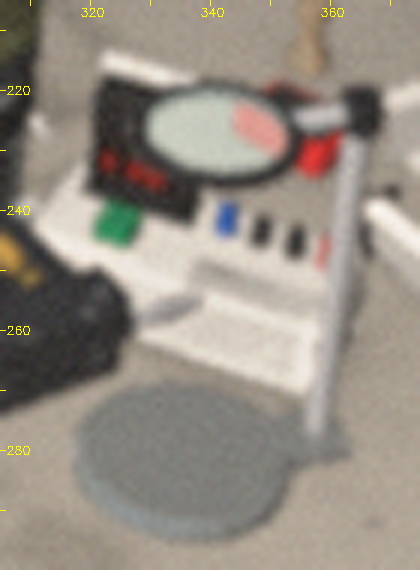

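View pics/top13.png

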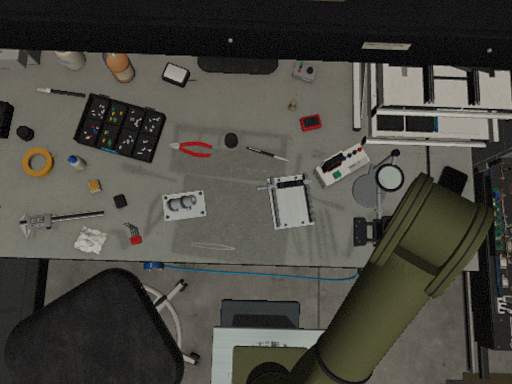

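```bash
python3 -c "
from plant import r
print(r.finish_job())"
```

```text
the job is handed in; nothing more can be done
None
```

The job is done and handed in at about 24 s of the 51 s allowed. I took the long gauge from its rest and pushed it into the sloping tube. I then drew it fully out and am holding it level under the magnifier lens.

- **Insertion:** the rod went in without side contact. It stopped at 70.1 mm by my estimate of the mouth (the measuring end is 70 mm long), with the collar pressing at about 5 to 10 N. The hand tilted about 2° while pushing; I straightened it before withdrawing.
- **Final pose:** the tip is at about (0.545, -0.277, 0.100) m, within about 1 mm of where I placed the reading point, and the rod is level to within 0.1°. In the last side picture the tip sits midway between lens and foot, clear of the magnifier. The lens rim hides the tip from the top camera, so the final check relies on the side picture and on how far the hand moved.
- **Disagreements:**
  - The side camera read about 2 mm off against the top camera, so I compared points within the same picture.
  - The tip was about 3.5 mm further back in the grip than assumed at the grasp. It may have slid during the push, or the first estimate was off. I corrected for it using the pictures.
- **Surroundings:** in the last top picture the short gauge is still in its rest, and I saw nothing loose that had moved. The largest force I read was about 10 N.

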